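# Swap the shaker at the back of the caddy

## Robot

A 7-joint arm with a two-finger parallel gripper is mounted at the origin on a cart in front of the work surface, level with it; the furniture and walls round the work are solid. World frame = base frame: x ahead of the robot, y to its left, z up, the work surface at z = 0. Lengths are in m, angles in rad, forces in N, time in s.
With the tool pointing down it reaches from about 0.35 to 0.9 m from the base axis. Payload 8.1 kg.
Tool frame: the origin (TCP) lies midway between the tips of the shut fingers; the grasp point (between the pads) lies 19 mm behind it; z points along the fingers, y is the line along which they close (so a half turn about z gives the same grasp; the last joint's range is limited). The gripper opens to 92 mm and grips with 3 to 60 N. Pads are 19 mm wide; open, the fingers measure 130 mm over their backs; the gripper's body (75 mm by 190 mm) begins 47 mm behind the grasp point.
Start: joints at [1.109, 0.434, 0.025, 1.573, -0.012, 1.134, -0.075], TCP at [0.219, -0.585, 0.227] pointing down, gripper open.
Joint ranges: [-2.62, 2.62], [-0.44, 2.09], [-1.27, 1.32], [0.08, 2.57], [-1.32, 4.46], [0.12, 2], [-2.74, 2.74]. Speed limits (rad/s): [2.22, 2.22, 3.01, 3.01, 3.14, 3.14, 3.14].

## Interface

Orientations are given as a rotation vector (axis times angle).
In Python, from cell import arm gives the robot as it stands.
- The arm moves only by the tool carry_out, never from a script. Its arguments are lists of equal length, an entry for each row: "claw": the finger opening in cm, from 0 to 9.18; "delta_pos": the shift along the tool's x, y, z in cm, a list of three; "angular": the turn, a rotation vector about the tool's x, y, z in rad, a list of three. In form: {"claw": [claw, ...], "delta_pos": [[dx, dy, dz], ...], "angular": [[ax, ay, az], ...]}. A call has 1 to 20 rows; each row shifts and turns the commanded pose from where the row before left it, along the tool's axes as they then stand; what a row does not reach is not made up. A row lasts 1/10 s, in which the tool goes at most 50 mm and 8.59 degrees, less where a joint would pass 70% of its speed; a pose out of reach is approached as far as the arm can. A call with a gripper value outside its range is refused whole. The fingers move at their own pace and stop on an object; "force" is the grip in N (left out, the last holds). Time passes only in rows, so rows that do not move let the fingers close. It gives the time, the measured TCP pose, the force, the opening and the grip force at its end, in the units of the state.
- arm.observe(): the state, without advancing time (a new reading comes with each control period).
- arm.get_image(name): name is "scene" or "top"; returns a dict with "frame" (384x512x3 uint8, red, green, blue), "mtx" (3x3 intrinsics, pixels), "T" (4x4, takes a point from camera to world coordinates). Camera axes: x right, y down, z forward; pixel columns grow to the right and rows downward; lengths in m; the calibration is good to about 2 mm. A picture is of the moment at which its call begins. There is no depth.
- arm.sign_off(): hands the job in; it is judged then, once.
Trained networks look in a picture, given as the dict that the camera call returned (one of the last four; its "shot" number tells which), for a name from the list of things; names that differ only in an ending like _2 or _b are one class to them, and where a whole thing is asked for, a point or a joint stands for the part that bears it (a point fixed in the world has none). Each returns a list of dicts, best first, with "conf" (0 to 1); they miss things now and then, are a little off and sometimes report something else, mostly with a low value. They report only what shows in the picture. A call takes as long as a camera call.
- arm.look_for(label, picture): "centre" ([column, row] as shares, 0 to 1, of the picture: columns of its width, rows of its height, amid what is visible of it).
- arm.trace(label, picture): "region" (384x512 bool, what is visible of it) and "centre" ([column, row] as shares, 0 to 1, of the picture: columns of its width, rows of its height, amid what is visible of it).
- arm.place_of(label, picture): "centre" ([column, row] as shares, 0 to 1, of the picture: columns of its width, rows of its height: a listed point, or the origin of a listed thing).
The state is a dict: "clock": time; "joints": joint angles; "dq": joint speeds; "joint_efforts": joint torques, N m; "position": TCP position; "ee_rot": TCP orientation; "force": force on the tool from outside, world axes, zero at the start; "ft_torque": the same for the moment, N m; "width": opening from 0.0 (shut) to 1.0 (fully open); "gripper_force": force on a finger pad.
Only numpy, scipy, OpenCV 4.12 (cv2) and the standard library are available. Lean on these libraries where they do the work, as an engineer would, in place of code of your own. Each camera call takes 0.05 s, during which the arm holds its last target. There are 200 camera calls.

## Task

The sugar shaker in the back pocket of the wooden caddy needs refilling: lift the bottle and the tin that stand in front of it out onto the cork mat, then stand the shaker on the round steel tray. Put the small honey jar into the empty back pocket while the bottle and tin still wait on the mat, then return the bottle and the tin each to the pocket it came from. Everything must end upright, and knock nothing over; leave the bell and the price card where they are.

Things in the scene. Friction and masses are not known exactly. Their poses are not given: they have to be found in the camera images.
- caddy: Low dark wooden caddy, fixed, 202 x 70 mm, 26 mm high: three open square pockets in a row along its x. Origin: centre of its underside; +x points to the back end, away from the robot (a brass plate marks the front end). Pocket centres at x = -66 (front), 0 (middle), +66 mm (back), y = 0; each 62 x 62 mm inside, floor 6 mm above the counter. Walls 4 mm thick, 26 mm high, 20 mm between pockets
- mat: Cork mat lying on the counter, fixed, 84 mm (its x) by 190 mm (its y), 4 mm thick: the side area, with room for two things side by side along its y. Origin: centre of its underside
- tray: Round steel tray on the counter, fixed, 120 mm across, inner floor 3 mm above the counter and about 107 mm across, rim 9 mm high. Origin: centre of its underside
- shaker: Sugar shaker, round, upright, 90 mm high, 44 mm across up to 66 mm (grip it there), then a domed grey cap 34 mm across; 0.1 kg. Stands in the back pocket of the caddy at the start. Origin: centre of its underside, z up
- bottle: Amber glass bottle with a pale label and a black cap, upright, 115 mm high; 52 mm across up to 84 mm (grip it there), then a shoulder, from 99 mm up a narrow neck, cap 30 mm across; about 0.25 kg. Stands in the front or the middle pocket at the start. Origin: centre of its underside, z up
- tin: Plain steel tin, a round can 52 mm across and 120 mm high (straight up to 105 mm); about 0.2 kg. Stands in the front or the middle pocket at the start, whichever the bottle does not. Origin: centre of its underside, z up
- jar: Small squat amber glass honey jar with a pale label and a brass screw cap, 85 mm high, 50 mm across up to 60 mm (grip it there), cap 46 mm across; about 0.2 kg. Stands by itself on the open counter at the start. Origin: centre of its underside, z up
- bell: Brass counter bell on a black foot, 84 mm across, 61 mm high, loose, the one nearest the caddy: a bystander, to be left alone. Origin: centre of its underside
- card: Price card in a small wooden block, 28 x 100 mm, 70 mm high, loose, the one nearest the caddy in front of the till: a bystander, to be left alone. Origin: centre of its underside

How it is judged:
By the outcome, as a careful person would: the job done as asked, in the order asked, and still so for the second after the job is handed in, with the robot touching nothing.
It also fails if it takes over 131 s, if anything falls off the work surface, if the arm or the gripper's body presses on something with over 40 N, if the wrist force passes 120 N, or if a joint passes its speed limit or range.

## Working session

There is one attempt and no reset: what is moved stays moved. The work goes in short steps, Python scripts to look and compute and a tool call to move; the robot and the scene stay as the last step left them, time stands still between calls to the robot, and variables do not carry over. Pictures are saved under pics/ and viewed, at most 14 in all, crops included, and the job is handed in when it is done.

Besides the shell and the picture viewer there is one more tool, called after "Request:" in YAML: its name, and indented under it one key for each argument. carry_out: Moves the arm, as the interface text tells. Its arguments: {"type":"object","properties":{"claw":{"type":"array","items":{"type":"number"}},"delta_pos":{"type":"array","items":{"type":"array","items":{"type":"number"}}},"angular":{"type":"array","items":{"type":"array","items":{"type":"number"}}},"force":{"type":"number"}},"required":["claw","delta_pos","angular"]}

```bash
mkdir -p pics
cat > h.py <<'E'
import numpy as np, cv2
from cell import arm
def px2w(c,im,z):
    u=np.array([c[0]*512,c[1]*384,1.0]); T=np.array(im["T"]); d=T[:3,:3]@np.linalg.solve(np.array(im["mtx"]),u)
    o=T[:3,3]; return o+d*(z-o[2])/d[2]
def shot(n,save=None):
    im=arm.get_image(n)
    if save: cv2.imwrite(f"pics/{save}.png",cv2.resize(im["frame"][:,:,::-1],(768,576)))
    return im
E
python3 - <<'E'
from h import *
s=arm.observe();print(s)
for n in("scene","top"):
    im=shot(n,n+"0"); print(n,np.round(im["T"],3).tolist())
    for l in "caddy mat tray shaker bottle tin jar bell card".split():
        r=arm.place_of(l,im)[:3]
        print(l,[(round(q["conf"],2),np.round(q["centre"],3).tolist(),np.round(px2w(q["centre"],im,0.006 if l in("shaker","bottle","tin") else 0),3).tolist()) for q in r])
E
```

```text
{'clock': 0.0, 'joints': array([ 1.10941491,  0.43521194,  0.02498603,  1.5741013 , -0.0115914 ,
        1.13396446, -0.07509668]), 'dq': array([-0.00149619, -0.00200619,  0.00023323,  0.00018244, -0.00121155,
        0.00142402, -0.0014767 ]), 'joint_efforts': array([ 1.34555617e-04, -6.67852736e+01,  9.85528417e-01, -3.14466441e+01,
       -6.02706266e-02,  4.29949898e-02,  1.92760158e-04]), 'position': array([ 0.21921938, -0.58475732,  0.22595034]), 'ee_rot': array([-3.08974228e+00, -5.60175018e-01,  6.66162594e-04]), 'force': array([ 0.94161935, -0.24304195, -0.00276019]), 'ft_torque': array([-1.08675318e-02,  1.49563295e-02,  3.70078741e-05]), 'gripper_force': 0.0, 'width': 0.9996936670079442}
scene [[-0.75, -0.45, 0.485, -0.046], [-0.662, 0.504, -0.555, 0.781], [0.006, -0.737, -0.676, 0.954], [0.0, 0.0, 0.0, 1.0]]
caddy [(0.89, [0.514, 0.556], [0.58, 0.06, -0.0]), (0.53, [0.51, 0.554], [0.586, 0.062, 0.0])]
mat [(0.65, [0.616, 0.434], [0.595, -0.224, 0.0])]
tray [(0.87, [0.437, 0.712], [0.51, 0.298, 0.0]), (0.6, [0.478, 0.527], [0.654, 0.061, 0.0])]
shaker [(0.52, [0.477, 0.531
[... 396 characters left out ...]
.141, 0.454], [-1.0, 0.03, 0.008, 0.034], [-0.012, -0.141, -0.99, 1.068], [0.0, 0.0, 0.0, 1.0]]
caddy [(0.66, [0.472, 0.515], [0.583, 0.066, 0.0])]
mat [(0.78, [0.679, 0.499], [0.591, -0.197, 0.0])]
tray [(0.8, [0.288, 0.596], [0.513, 0.301, 0.0]), (0.74, [0.49, 0.444], [0.652, 0.042, 0.0])]
shaker [(0.64, [0.484, 0.436], [0.658, 0.048, 0.006]), (0.61, [0.471, 0.501], [0.596, 0.067, 0.006])]
bottle [(0.61, [0.478, 0.506], [0.591, 0.058, 0.006])]
tin [(0.59, [0.461, 0.577], [0.524, 0.081, 0.006])]
jar [(0.64, [0.715, 0.675], [0.424, -0.232, 0.0]), (0.22, [0.683, 0.496], [0.593, -0.203, 0.0])]
bell [(0.63, [0.38, 0.347], [0.752, 0.181, 0.0])]
card [(0.63, [0.582, 0.332], [0.759, -0.082, 0.0])]
```

View pics/scene0.png

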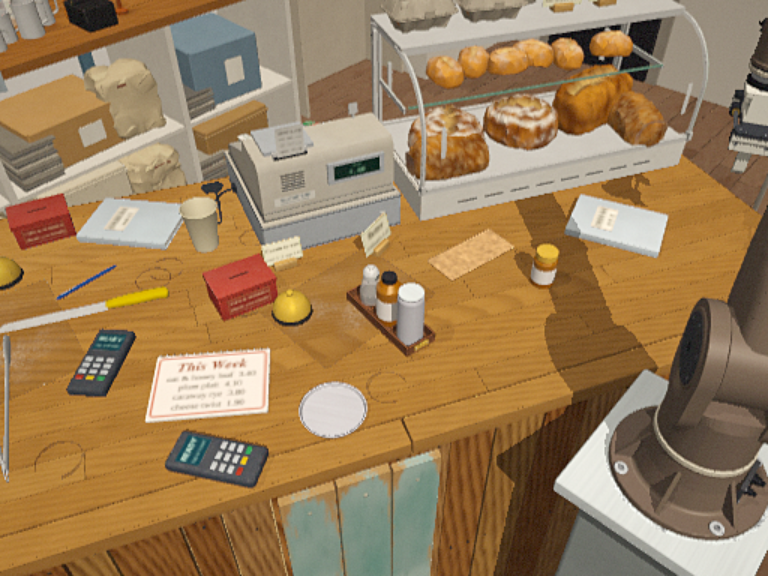

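View pics/top0.png

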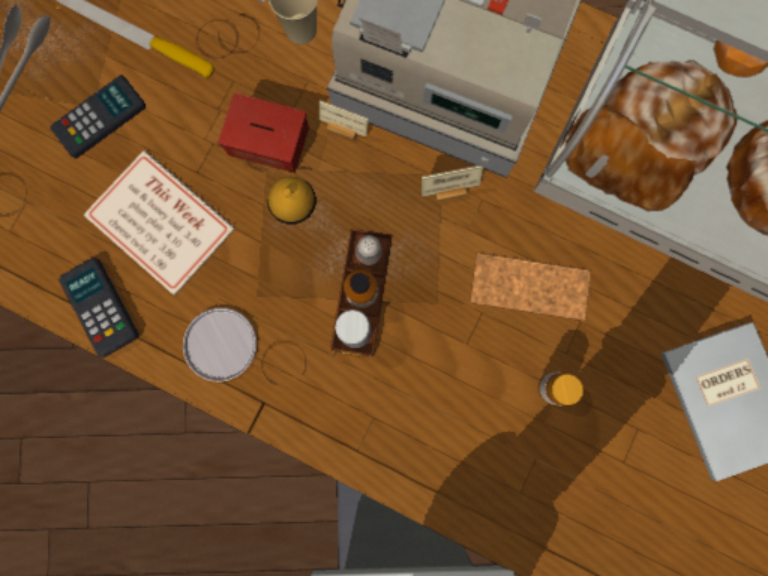

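The tin is in the front pocket at scene px (410,312), the bottle in the middle (387,295) and the shaker at the back (370,283). The mat is at top px (530,286), the jar at (562,390) and the tray at (220,344). Next I'll refine these by fitting the silhouettes in both views.

```bash
cat > fit.py <<'E'
from h import *
from scipy.optimize import minimize
S=4
def box(lx,ly,h):
    return lambda p:[np.array([[p[0]+np.cos(p[2])*a*lx/2-np.sin(p[2])*b*ly/2,p[1]+np.sin(p[2])*a*lx/2+np.cos(p[2])*b*ly/2,z] for a in(-1,1) for b in(-1,1) for z in(0,h)])]
t=np.linspace(0,2*np.pi,40)
def stack(prof,z0=0):
    return lambda p:[np.array([[p[0]+d/2*np.cos(a),p[1]+d/2*np.sin(a),z0+z] for z in zs for a in t]) for d,zs in prof]
def solids(z0):
    return dict(shaker=stack([(.044,(0,.066)),(.034,(.066,.08)),(.02,(.08,.09))],z0),bottle=stack([(.052,(0,.084)),(.030,(.084,.115))],z0),
      tin=stack([(.052,(0,.105)),(.048,(.105,.12))],z0),jar=stack([(.050,(0,.060)),(.046,(.06,.085))],z0))
FIX=dict(caddy=box(.202,.07,.026),mat=box(.084,.19,.004),tray=stack([(.12,(0,.009))]))
def draw(canvas,pts,im,v):
    T=np.array(im["T"]);q=(np.concatenate(pts)-T[:3,3])@T[:3,:3]@np.array(im["mtx"]).T
    q=q[:,:2]/q[:,2:]; i=0
    for s in pts:
        h=cv2.convexHull(np.round(q[i:i+len(s)]*S+S/2-.5).astype(np.int32).reshape(-1,1,2)); cv2.fillConvexPoly(canvas,h,v); i+=len(s)
def fit(items,p0,views):
    # items: [(name,model,npar)] painter's order (far first)
    M=[]
    for im in views:
        d={}
        for n,_,_ in items:
            r=arm.trace(n,im); c=None
            if r: d[n]=cv2.resize(r[0]["region"].astype(np.uint8),None,fx=S,fy=S,interpolation=cv2.INTER_NEAREST)>0
        M.append(d)
    def cost(p,full=False):
        out=[]
        for im,d in zip(views,M):
            c=np.zeros((384*S,512*S),np.uint8);i=0
            for k,(n,m,np_) in enumerate(items): draw(c,m(p[i:i+np_]),im,k+1); i+=np_
            for k,(n,_,_) in enumerate(items):
                if n in d: a=c==k+1; out.append((a&d[n]).sum()/(a|d[n]).sum())
        return np.round(out,2) if full else -np.mean(out)
    best=np.array(p0,float)
    for st in(.015,.004):
        sim=np.vstack([best]+[best+st*(5 if (abs(best[i])<.0 ) else 1)*e for i,e in enumerate(np.eye(len(best)))])
        best=minimize(cost,best,method="Nelder-Mead",options=dict(initial_simplex=sim,maxfev=60*len(best),xatol=1e-4,fatol=1e-4)).x
    return np.round(best,4).tolist(),cost(best,True).tolist()
E
time python3 - <<'E'
from fit import *
v=[shot("scene"),shot("top")]
s=solids(0); c=solids(.006)
print("jar",fit([("jar",s["jar"],2)],[.424,-.23],v))
print("tray",fit([("tray",FIX["tray"],2)],[.512,.3],v))
print("mat",fit([("mat",FIX["mat"],3)],[.592,-.205,-.05],v))
print("caddy",fit([("caddy",FIX["caddy"],3),("shaker",c["shaker"],2),("bottle",c["bottle"],2),("tin",c["tin"],2)],[.583,.063,-.1,.65,.05,.585,.06,.52,.07],v))
E
```

```text
jar ([0.425, -0.2359], [0.91, 0.89])
tray ([0.5121, 0.3027], [0.95, 0.95])
mat ([0.5921, -0.2104, -0.1895], [0.95, 0.97])
caddy ([0.5901, 0.069, -0.1248, 0.6536, 0.0519, 0.59, 0.0658, 0.5252, 0.0803], [0.73, 0.87, 0.9, 0.89, 0.64, 0.0, 0.95])
real	0m42.455s
user	0m33.537s
sys	0m3.070s
```

```bash
cat > ov.py <<'E'
from fit import *
def overlay(im,cad,pts,name,cr=(200,140,80,60),k=8):
    f=cv2.resize(im["frame"][:,:,::-1],None,fx=k,fy=k,interpolation=cv2.INTER_CUBIC)
    def pr(P):
        T=np.array(im["T"]);q=(np.array(P)-T[:3,3])@T[:3,:3]@np.array(im["mtx"]).T
        return np.round((q[:,:2]/q[:,2:]+.5)*k-.5).astype(np.int32)
    x,y,a=cad;R=np.array([[np.cos(a),-np.sin(a)],[np.sin(a),np.cos(a)]])
    def rect(cx,lx,ly,z): return [[*(R@[cx+i*lx/2,j*ly/2]+[x,y]),z] for i,j in((-1,-1),(-1,1),(1,1),(1,-1))]
    cv2.polylines(f,[pr(rect(0,.202,.07,.026))],True,(0,255,0),1)
    for c in(-.066,0,.066): cv2.polylines(f,[pr(rect(c,.062,.062,.026))],True,(255,255,0),1)
    for px,py,d,z in pts: cv2.polylines(f,[pr([[px+d/2*np.cos(b),py+d/2*np.sin(b),z] for b in t])],True,(255,0,255),1)
    c,r,w,h=cr; cv2.imwrite(f"pics/{name}.png",f[r*k:(r+h)*k,c*k:(c+w)*k])
E
python3 - <<'E'
from ov import *
im=shot("top"); im2=shot("scene")
cad=(.5901,.069,-.19)
pts=[(.6536,.0519,.034,.08),(.59,.0658,.03,.121),(.5252,.0803,.052,.12)]
overlay(im,cad,pts,"ov1",(200,140,80,110),5); overlay(im2,cad,pts,"ov2",(220,170,80,75),7)
a,b=cv2.imread("pics/ov1.png"),cv2.imread("pics/ov2.png")
b=cv2.copyMakeBorder(b,0,25,0,0,0) if b.shape[0]==525 else b
cv2.imwrite("pics/ov.png",np.hstack([cv2.resize(a,(376,530)),cv2.resize(b,(420,530))]))
# caddy from dark colour:
E
```

```text
(no output)
```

View pics/ov.png

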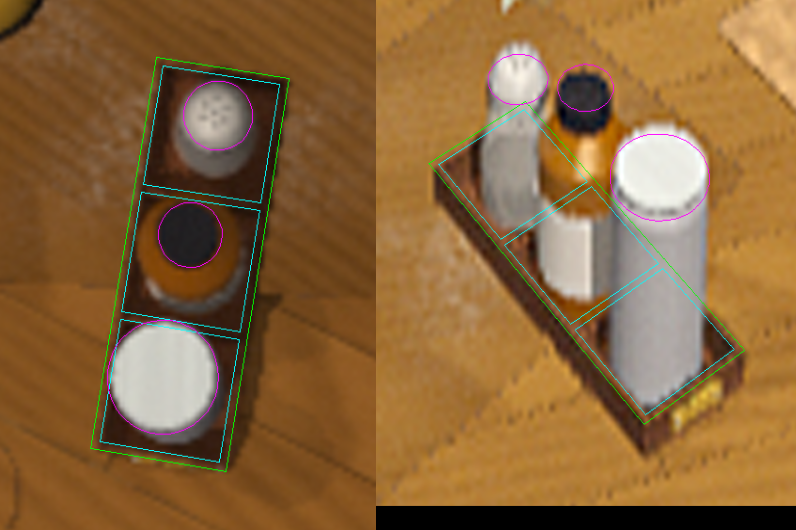

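The overlay confirms caddy centre (0.590, 0.069) and yaw −0.19. All three items sit near their pocket centres. I'll rotate the tool to match the caddy first.

Request:
carry_out:
  claw: [9.1, 9.1, 9.1, 9.1, 9.1, 9.1, 9.1, 9.1, 9.1, 9.1]
  delta_pos:
    - [0, 0, 0]
    - [0, 0, 0]
    - [0, 0, 0]
    - [0, 0, 0]
    - [0, 0, 0]
    - [0, 0, 0]
    - [0, 0, 0]
    - [0, 0, 0]
    - [0, 0, 0]
    - [0, 0, 0]
  angular:
    - [0, 0, 0.055]
    - [0, 0, 0.055]
    - [0, 0, 0.055]
    - [0, 0, 0.055]
    - [0, 0, 0.055]
    - [0, 0, 0.055]
    - [0, 0, 0.055]
    - [0, 0, 0.055]
    - [0, 0, 0.055]
    - [0, 0, 0.055]
  force: 20

```text
clock: 2.9
position: [0.2195, -0.5852, 0.2268]
ee_rot: [3.127, -0.303, 0.0]
force: [0.6, 0.2, -0.4]
width: 0.99
gripper_force: 0.0
```

```bash
cat >> h.py <<'E'
from scipy.spatial.transform import Rotation as Ro
def go(*targets):
    s=arm.observe();R=Ro.from_rotvec(s["ee_rot"]).as_matrix();p=s["position"]
    print("t",round(s["clock"],2),"pos",np.round(p,4),"yaw",round(np.arctan2(R[1,0],R[0,0]),4),"zax",np.round(R[:,2],3),"w",round(s["width"]*9.18,2),"j",np.round(s["joints"],2))
    for q in targets: print(q,"tool cm:",np.round(R.T@(np.array(q)-p)*100,2).tolist()); p=np.array(q)
E
python3 -c "
from h import *
go((.525,.080,.215),(.525,.080,.077))"
```

```text
t 2.9 pos [ 0.2195 -0.5852  0.2268] yaw -0.1935 zax [ 0. -0. -1.] w 9.09 j [ 1.02  0.43  0.15  1.58 -0.07  1.13 -0.58]
(0.525, 0.08, 0.215) tool cm: [17.19, -71.15, 1.17]
(0.525, 0.08, 0.077) tool cm: [-0.0, -0.0, 13.8]
```

Request:
carry_out:
  claw: [9.1, 9.1, 9.1, 9.1, 9.1, 9.1, 9.1, 9.1, 9.1, 9.1, 9.1, 9.1, 9.1, 9.1, 9.1, 9.1, 9.1, 9.1, 9.1, 9.1]
  delta_pos:
    - [0.86, -3.56, 0.06]
    - [0.86, -3.56, 0.06]
    - [0.86, -3.56, 0.06]
    - [0.86, -3.56, 0.06]
    - [0.86, -3.56, 0.06]
    - [0.86, -3.56, 0.06]
    - [0.86, -3.56, 0.06]
    - [0.86, -3.56, 0.06]
    - [0.86, -3.56, 0.06]
    - [0.86, -3.56, 0.06]
    - [0.86, -3.56, 0.06]
    - [0.86, -3.56, 0.06]
    - [0.86, -3.56, 0.06]
    - [0.86, -3.56, 0.06]
    - [0.86, -3.56, 0.06]
    - [0.86, -3.56, 0.06]
    - [0.86, -3.56, 0.06]
    - [0.86, -3.56, 0.06]
    - [0.86, -3.56, 0.06]
    - [0.86, -3.56, 0.06]
  angular:
    - [0, 0, 0]
    - [0, 0, 0]
    - [0, 0, 0]
    - [0, 0, 0]
    - [0, 0, 0]
    - [0, 0, 0]
    - [0, 0, 0]
    - [0, 0, 0]
    - [0, 0, 0]
    - [0, 0, 0]
    - [0, 0, 0]
    - [0, 0, 0]
    - [0, 0, 0]
    - [0, 0, 0]
    - [0, 0, 0]
    - [0, 0, 0]
    - [0, 0, 0]
    - [0, 0, 0]
    - [0, 0, 0]
    - [0, 0, 0]

```text
clock: 4.9
position: [0.5242, 0.0824, 0.2149]
ee_rot: [3.127, -0.3, 0.001]
force: [0.7, -0.2, -0.1]
width: 0.992
gripper_force: 0.0
```

```bash
python3 -c "
from h import *
go((.525,.080,.077))"
```

```text
t 4.9 pos [0.5242 0.0824 0.2149] yaw -0.1915 zax [ 0. -0. -1.] w 9.11 j [-0.05  0.31 -0.27  1.8   0.09  1.04 -2.11]
(0.525, 0.08, 0.077) tool cm: [0.12, 0.23, 13.79]
```

Request:
carry_out:
  claw: [9.1, 9.1, 9.1, 9.1, 9.1, 9.1, 9.1, 9.1, 9.1, 4.5, 4.5, 4.5, 4.5, 4.5, 4.5, 4.5, 4.5, 4.5]
  delta_pos:
    - [0.02, 0.03, 1.7]
    - [0.02, 0.03, 1.7]
    - [0.02, 0.03, 1.7]
    - [0.02, 0.03, 1.7]
    - [0.02, 0.03, 1.7]
    - [0.02, 0.03, 1.7]
    - [0, 0.05, 1.8]
    - [0, 0, 1.8]
    - [0, 0, 0]
    - [0, 0, 0]
    - [0, 0, 0]
    - [0, 0, 0]
    - [0, 0, 0]
    - [0, 0, 0]
    - [0, 0, 0]
    - [0, 0, 0]
    - [0, 0, 0]
    - [0, 0, 0]
  angular:
    - [0, 0, 0]
    - [0, 0, 0]
    - [0, 0, 0]
    - [0, 0, 0]
    - [0, 0, 0]
    - [0, 0, 0]
    - [0, 0, 0]
    - [0, 0, 0]
    - [0, 0, 0]
    - [0, 0, 0]
    - [0, 0, 0]
    - [0, 0, 0]
    - [0, 0, 0]
    - [0, 0, 0]
    - [0, 0, 0]
    - [0, 0, 0]
    - [0, 0, 0]
    - [0, 0, 0]
  force: 20

```text
clock: 6.7
position: [0.5247, 0.0787, 0.077]
ee_rot: [-3.127, 0.3, -0.001]
force: [-1.0, 0.3, 4.9]
width: 0.561
gripper_force: 20.0
```

```bash
python3 -c "
from h import *
a=-.19;m=np.array([.592,-.2105]);r=np.array([-np.sin(a),np.cos(a)])
A=m-.048*r;B=m+.048*r;print(A,B)
go((.525,.080,.18),(*A,.18),(*A,.077))"
```

```text
[ 0.58293477 -0.2576362 ] [ 0.60106523 -0.1633638 ]
t 6.7 pos [0.5247 0.0787 0.077 ] yaw -0.1913 zax [ 0.001  0.    -1.   ] w 5.15 j [-0.07  0.48 -0.24  1.95  0.16  0.73 -2.17]
(0.525, 0.08, 0.18) tool cm: [0.01, -0.14, -10.3]
(np.float64(0.582934773041128), np.float64(-0.257636203285629), 0.18) tool cm: [12.11, 32.05, 0.0]
(np.float64(0.582934773041128), np.float64(-0.257636203285629), 0.077) tool cm: [-0.01, 0.0, 10.3]
```

Request:
carry_out:
  claw: [4.5, 4.5, 4.5, 4.5, 4.5, 4.5, 4.5, 4.5, 4.5, 4.5, 4.5, 4.5, 4.5, 4.5, 4.5, 4.5, 4.5, 4.5, 4.5, 4.5]
  delta_pos:
    - [0, 0, -1]
    - [0, 0, -1.8]
    - [0, 0, -2.5]
    - [0, 0, -2.5]
    - [0, 0, -2.5]
    - [0.4, 1, 0]
    - [0.8, 2.2, 0]
    - [1, 2.7, 0]
    - [1, 2.7, 0]
    - [1, 2.7, 0]
    - [1, 2.7, 0]
    - [1, 2.7, 0]
    - [1, 2.7, 0]
    - [1, 2.7, 0]
    - [1, 2.7, 0]
    - [1, 2.6, 0]
    - [0.9, 2.4, 0]
    - [0.6, 1.6, 0]
    - [0.4, 0.9, 0]
    - [0, 0.2, 0]
  angular:
    - [0, 0, 0]
    - [0, 0, 0]
    - [0, 0, 0]
    - [0, 0, 0]
    - [0, 0, 0]
    - [0, 0, 0]
    - [0, 0, 0]
    - [0, 0, 0]
    - [0, 0, 0]
    - [0, 0, 0]
    - [0, 0, 0]
    - [0, 0, 0]
    - [0, 0, 0]
    - [0, 0, 0]
    - [0, 0, 0]
    - [0, 0, 0]
    - [0, 0, 0]
    - [0, 0, 0]
    - [0, 0, 0]
    - [0, 0, 0]

```text
clock: 8.7
position: [0.5811, -0.2643, 0.1791]
ee_rot: [-3.127, 0.302, 0.001]
force: [-0.3, -0.0, -1.9]
width: 0.562
gripper_force: 20.0
```

```bash
python3 -c "
from h import *
shot('scene','s1')
go((.583,-.2576,.075))"
```

```text
t 8.75 pos [ 0.5811 -0.2634  0.1793] yaw -0.1915 zax [-0.001  0.001 -1.   ] w 5.12 j [ 0.44  0.5  -0.15  1.59  0.08  1.06 -1.49]
(0.583, -0.2576, 0.075) tool cm: [0.08, -0.6, 10.43]
```

View pics/s1.png

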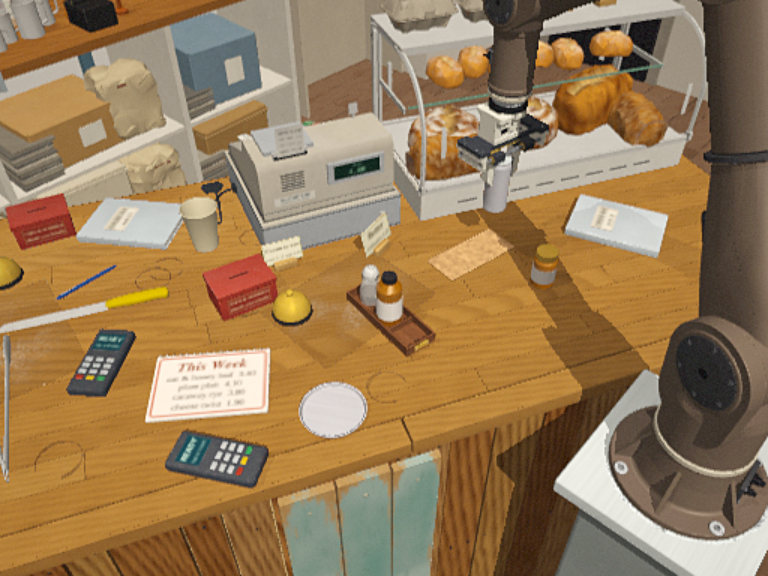

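The tin is held upright at px (497,185), and the front pocket is empty. Now I'll lower it onto the mat.

Request:
carry_out:
  claw: [4.5, 4.5, 4.5, 4.5, 4.5, 4.5, 4.5, 4.5, 4.5, 4.5, 4.5]
  delta_pos:
    - [0.04, -0.3, 1]
    - [0.04, -0.3, 1.5]
    - [0, 0, 1.7]
    - [0, 0, 1.7]
    - [0, 0, 1.5]
    - [0, 0, 1.2]
    - [0, 0, 0.8]
    - [0, 0, 0.4]
    - [0, 0, 0.3]
    - [0, 0, 0.2]
    - [0, 0, 0]
  angular:
    - [0, 0, 0]
    - [0, 0, 0]
    - [0, 0, 0]
    - [0, 0, 0]
    - [0, 0, 0]
    - [0, 0, 0]
    - [0, 0, 0]
    - [0, 0, 0]
    - [0, 0, 0]
    - [0, 0, 0]
    - [0, 0, 0]

```text
clock: 9.85
position: [0.5835, -0.2578, 0.0769]
ee_rot: [3.127, -0.3, 0.001]
force: [-0.3, -0.5, -1.9]
width: 0.56
gripper_force: 20.0
```

Request:
carry_out:
  claw: [4.5, 4.5, 4.5, 6.0, 7.5, 7.5, 7.5, 7.5, 7.5, 7.5, 7.5, 7.5, 7.5, 7.5, 7.5]
  delta_pos:
    - [0, 0, 0.1]
    - [0, 0, 0.08]
    - [0, 0, 0]
    - [0, 0, 0]
    - [0, 0, 0]
    - [0, 0, 0]
    - [0, 0, 0]
    - [0, 0, -1]
    - [0, 0, -2]
    - [0, 0, -3]
    - [0, 0, -3]
    - [0, 0, -3]
    - [0, 0, -1]
    - [0, 0, -0.5]
    - [0, 0, 0]
  angular:
    - [0, 0, 0]
    - [0, 0, 0]
    - [0, 0, 0]
    - [0, 0, 0]
    - [0, 0, 0]
    - [0, 0, 0]
    - [0, 0, 0]
    - [0, 0, 0]
    - [0, 0, 0]
    - [0, 0, 0]
    - [0, 0, 0]
    - [0, 0, 0]
    - [0, 0, 0]
    - [0, 0, 0]
    - [0, 0, 0]

```text
clock: 11.35
position: [0.5832, -0.2577, 0.2099]
ee_rot: [3.127, -0.3, 0.0]
force: [-0.7, -0.6, -1.0]
width: 0.82
gripper_force: 0.0
```

```bash
python3 -c "
from fit import *
go((.590,.0665,.212),(.590,.0665,.061))
v=[shot('scene'),shot('top')]
print('tin',fit([('tin',solids(.004)['tin'],2)],[.583,-.258],v))
c=solids(.006)
print(fit([('caddy',FIX['caddy'],3),('shaker',c['shaker'],2),('bottle',c['bottle'],2)],[.59,.068,-.19,.6536,.0519,.59,.0658],v))
"
```

```text
t 11.35 pos [ 0.5832 -0.2577  0.2099] yaw -0.1913 zax [ 0. -0. -1.] w 7.53 j [ 0.44  0.48 -0.15  1.55  0.08  1.12 -1.5 ]
(0.59, 0.0665, 0.212) tool cm: [-5.5, -31.96, -0.21]
(0.59, 0.0665, 0.061) tool cm: [-0.0, -0.0, 15.1]
tin ([0.582, -0.2544], [0.87, 0.56])
([0.5889, 0.0683, -0.1878, 0.6504, 0.0539, 0.5889, 0.0675], [0.88, 0.79, 0.91, 0.87, 0.74, 0.91])
```

Request:
carry_out:
  claw: [9.1, 9.1, 9.1, 9.1, 9.1, 9.1, 9.1, 9.1, 9.1, 9.1, 9.1, 9.1, 9.1, 9.1, 9.1]
  delta_pos:
    - [-0.2, -1.2, 0]
    - [-0.4, -2.4, 0]
    - [-0.5, -2.8, 0]
    - [-0.5, -2.8, 0]
    - [-0.5, -2.8, 0]
    - [-0.5, -2.8, 0]
    - [-0.5, -2.8, 0]
    - [-0.5, -2.8, 0]
    - [-0.5, -2.8, 0]
    - [-0.5, -2.8, 0]
    - [-0.5, -2.8, 0]
    - [-0.4, -2, 0]
    - [-0.3, -1.1, 0]
    - [-0.2, 0, 0]
    - [0, 0, 0]
  angular:
    - [0, 0, 0]
    - [0, 0, 0]
    - [0, 0, 0]
    - [0, 0, 0]
    - [0, 0, 0]
    - [0, 0, 0]
    - [0, 0, 0]
    - [0, 0, 0]
    - [0, 0, 0]
    - [0, 0, 0]
    - [0, 0, 0]
    - [0, 0, 0]
    - [0, 0, 0]
    - [0, 0, 0]
    - [0, 0, 0]

```text
clock: 13.35
position: [0.5847, 0.0661, 0.2099]
ee_rot: [3.126, -0.3, -0.0]
force: [0.4, -0.8, 0.1]
width: 0.989
gripper_force: 0.0
```

```bash
python3 -c "
from h import *
go((.589,.067,.061))"
```

```text
t 13.35 pos [0.5847 0.0661 0.2099] yaw -0.1916 zax [-0.    -0.001 -1.   ] w 9.08 j [-0.03  0.41 -0.24  1.67  0.11  1.08 -2.07]
(0.589, 0.067, 0.061) tool cm: [0.4, -0.18, 14.89]
```

Request:
carry_out:
  claw: [9.1, 9.1, 9.1, 9.1, 9.1, 9.1, 9.1, 9.1, 9.1, 9.1, 4.5, 4.5, 4.5, 4.5, 4.5, 4.5, 4.5, 4.5, 4.5]
  delta_pos:
    - [0.2, -0.1, 1.5]
    - [0.2, -0.1, 2]
    - [0, 0, 2]
    - [0, 0, 2]
    - [0, 0, 2]
    - [0, 0, 2]
    - [0, 0, 1.8]
    - [0, 0, 1.1]
    - [0, 0, 0.5]
    - [0, 0, 0]
    - [0, 0, 0]
    - [0, 0, 0]
    - [0, 0, 0]
    - [0, 0, 0]
    - [0, 0, 0]
    - [0, 0, 0]
    - [0, 0, 0]
    - [0, 0, 0]
    - [0, 0, 0]
  angular:
    - [0, 0, 0]
    - [0, 0, 0]
    - [0, 0, 0]
    - [0, 0, 0]
    - [0, 0, 0]
    - [0, 0, 0]
    - [0, 0, 0]
    - [0, 0, 0]
    - [0, 0, 0]
    - [0, 0, 0]
    - [0, 0, 0]
    - [0, 0, 0]
    - [0, 0, 0]
    - [0, 0, 0]
    - [0, 0, 0]
    - [0, 0, 0]
    - [0, 0, 0]
    - [0, 0, 0]
    - [0, 0, 0]

```text
clock: 15.25
position: [0.5895, 0.0679, 0.0611]
ee_rot: [3.127, -0.3, 0.0]
force: [-0.6, -0.7, 3.4]
width: 0.562
gripper_force: 20.0
```

```bash
python3 -c "
from h import *
go((.589,.067,.17),(.601,-.1634,.17),(.601,-.1634,.059))"
```

```text
t 15.25 pos [0.5895 0.0679 0.0611] yaw -0.1915 zax [ 0. -0. -1.] w 5.16 j [-0.05  0.58 -0.22  1.81  0.17  0.77 -2.12]
(0.589, 0.067, 0.17) tool cm: [-0.03, 0.1, -10.89]
(0.601, -0.1634, 0.17) tool cm: [5.56, 22.39, 0.0]
(0.601, -0.1634, 0.059) tool cm: [-0.0, -0.0, 11.1]
```

The gripper body would pass only about 1 mm over the tin on the mat. So I'll lift the bottle, then turn the wrist 1 rad so the body clears it.

Request:
carry_out:
  claw: [4.5, 4.5, 4.5, 4.5, 4.5, 4.5, 4.5, 4.5, 4.5, 4.5, 4.5, 4.5, 4.5, 4.5, 4.5, 4.5, 4.5, 4.5, 4.5]
  delta_pos:
    - [0, 0, -0.8]
    - [0, 0, -1.6]
    - [0, 0, -2.4]
    - [0, 0, -2.4]
    - [0, 0, -2.2]
    - [0, 0, -1.5]
    - [0, 0, 0]
    - [0, 0, 0]
    - [0, 0, 0]
    - [0, 0, 0]
    - [0, 0, 0]
    - [0, 0, 0]
    - [0, 0, 0]
    - [0, 0, 0]
    - [0, 0, 0]
    - [0, 0, 0]
    - [0, 0, 0]
    - [0, 0, 0]
    - [0, 0, 0]
  angular:
    - [0, 0, 0]
    - [0, 0, 0]
    - [0, 0, 0]
    - [0, 0, 0]
    - [0, 0, 0]
    - [0, 0, 0]
    - [0, 0, -0.05]
    - [0, 0, -0.1]
    - [0, 0, -0.1]
    - [0, 0, -0.1]
    - [0, 0, -0.1]
    - [0, 0, -0.1]
    - [0, 0, -0.1]
    - [0, 0, -0.1]
    - [0, 0, -0.1]
    - [0, 0, -0.1]
    - [0, 0, -0.05]
    - [0, 0, 0]
    - [0, 0, 0]

```text
clock: 17.15
position: [0.5892, 0.0681, 0.1699]
ee_rot: [-2.889, -1.234, 0.001]
force: [0.1, 0.2, -2.2]
width: 0.565
gripper_force: 20.0
```

```bash
python3 -c "
from h import *
go((.601,-.1634,.17),(.601,-.1634,.059))"
```

```text
t 17.15 pos [0.5892 0.0681 0.1699] yaw 0.8071 zax [-0.  0. -1.] w 5.18 j [ 0.13  0.48 -0.47  1.69  0.25  1.03 -1.2 ]
(0.601, -0.1634, 0.17) tool cm: [-15.9, 16.86, -0.01]
(0.601, -0.1634, 0.059) tool cm: [0.0, 0.0, 11.1]
```

Request:
carry_out:
  claw: [4.5, 4.5, 4.5, 4.5, 4.5, 4.5, 4.5, 4.5, 4.5, 4.5, 4.5, 4.5, 4.5, 4.5, 4.5]
  delta_pos:
    - [-0.8, 0.85, 0]
    - [-1.4, 1.48, 0]
    - [-1.4, 1.48, 0]
    - [-1.4, 1.48, 0]
    - [-1.4, 1.48, 0]
    - [-1.4, 1.48, 0]
    - [-1.4, 1.48, 0]
    - [-1.4, 1.48, 0]
    - [-1.4, 1.48, 0]
    - [-1.4, 1.48, 0]
    - [-1.4, 1.48, 0]
    - [-0.8, 0.85, 0]
    - [-0.3, 0.36, 0]
    - [0, 0, 0]
    - [0, 0, 0]
  angular:
    - [0, 0, 0]
    - [0, 0, 0]
    - [0, 0, 0]
    - [0, 0, 0]
    - [0, 0, 0]
    - [0, 0, 0]
    - [0, 0, 0]
    - [0, 0, 0]
    - [0, 0, 0]
    - [0, 0, 0]
    - [0, 0, 0]
    - [0, 0, 0]
    - [0, 0, 0]
    - [0, 0, 0]
    - [0, 0, 0]

```text
clock: 18.65
position: [0.6016, -0.1621, 0.1699]
ee_rot: [-2.887, -1.237, -0.001]
force: [-0.0, 1.0, -3.2]
width: 0.563
gripper_force: 20.0
```

Request:
carry_out:
  claw: [4.5, 4.5, 4.5, 4.5, 4.5, 4.5, 4.5, 4.5, 4.5, 4.5]
  delta_pos:
    - [0, 0, 1]
    - [0, 0, 1.6]
    - [0, 0, 2]
    - [0, 0, 2]
    - [0, 0, 1.8]
    - [0, 0, 1.2]
    - [0, 0, 0.7]
    - [0, 0, 0.4]
    - [0, 0, 0.2]
    - [0, 0, 0]
  angular:
    - [0, 0, 0]
    - [0, 0, 0]
    - [0, 0, 0]
    - [0, 0, 0]
    - [0, 0, 0]
    - [0, 0, 0]
    - [0, 0, 0]
    - [0, 0, 0]
    - [0, 0, 0]
    - [0, 0, 0]

```text
clock: 19.65
position: [0.6019, -0.1633, 0.0613]
ee_rot: [2.888, 1.236, 0.001]
force: [0.3, -0.3, -2.4]
width: 0.56
gripper_force: 20.0
```

Request:
carry_out:
  claw: [4.5, 4.5, 4.5, 6.0, 7.5, 7.5, 7.5, 7.5, 7.5, 7.5, 7.5, 7.5, 7.5, 7.5]
  delta_pos:
    - [0, 0, 0.12]
    - [0, 0, 0.1]
    - [0, 0, 0]
    - [0, 0, 0]
    - [0, 0, 0]
    - [0, 0, 0]
    - [0, 0, 0]
    - [0, 0, -1]
    - [0, 0, -2]
    - [0, 0, -3]
    - [0, 0, -3]
    - [0, 0, -3]
    - [0, 0, -1]
    - [0, 0, 0]
  angular:
    - [0, 0, 0]
    - [0, 0, 0]
    - [0, 0, 0]
    - [0, 0, 0]
    - [0, 0, 0]
    - [0, 0, 0]
    - [0, 0, 0]
    - [0, 0, 0]
    - [0, 0, 0]
    - [0, 0, 0]
    - [0, 0, 0]
    - [0, 0, 0]
    - [0, 0, 0]
    - [0, 0, 0]

```text
clock: 21.05
position: [0.6026, -0.1635, 0.1908]
ee_rot: [2.886, 1.235, 0.005]
force: [0.2, 0.0, -0.1]
width: 0.818
gripper_force: 0.0
```

```bash
python3 -c "
from ov import *
im=shot('scene','s2');im2=shot('top')
v=[im,im2];c=solids(.006)
r=fit([('caddy',FIX['caddy'],3),('shaker',c['shaker'],2)],[.59,.068,-.19,.652,.053],v);print(r)
p=r[0]
overlay(im2,p[:3],[(p[3],p[4],.034,.086)],'ov3a',(200,140,80,110),5); overlay(im,p[:3],[(p[3],p[4],.034,.086)],'ov3b',(220,170,80,75),7)
a,b=cv2.imread('pics/ov3a.png'),cv2.imread('pics/ov3b.png')
cv2.imwrite('pics/ov3.png',np.hstack([cv2.resize(a,(376,530)),cv2.resize(b,(420,530))]))
go((.652,.0525,.17))"
```

```text
([0.5898, 0.0683, -0.1842, 0.6539, 0.0549], [0.9, 0.88, 0.74])
t 21.35 pos [ 0.6009 -0.1633  0.1873] yaw 0.8088 zax [-0.002  0.001 -1.   ] w 7.5 j [ 0.47  0.51 -0.44  1.6   0.23  1.09 -0.79]
(0.652, 0.0525, 0.17) tool cm: [19.15, -11.2, 1.73]
```

View pics/s2.png

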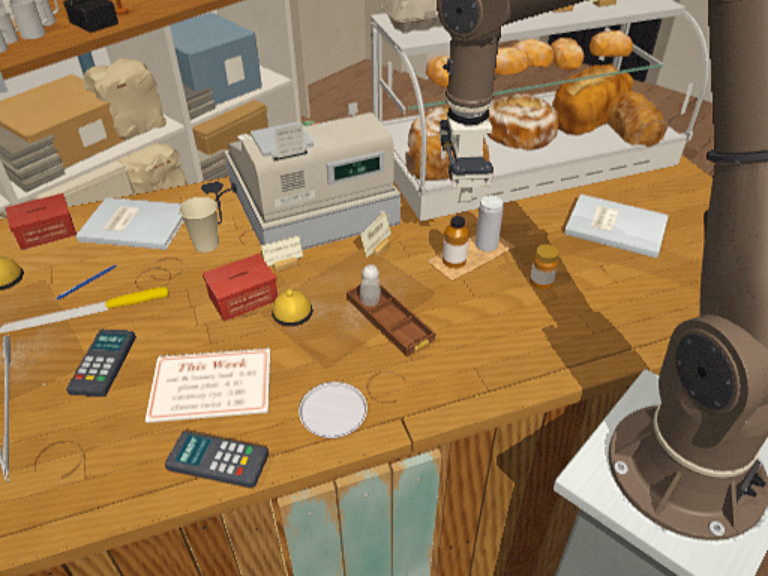

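View pics/ov3.png

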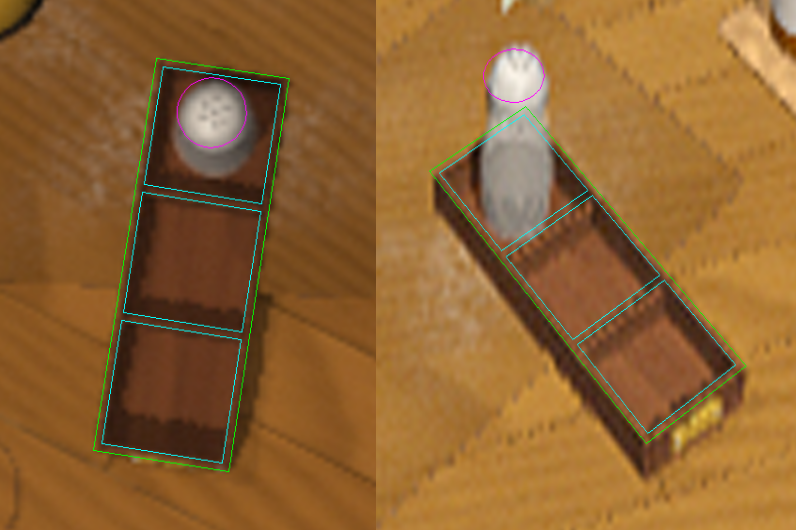

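The bottle (px 455,240) and tin (490,222) stand on the mat, and the caddy outline matches. Next is the shaker.

Request:
carry_out:
  claw: [9.1, 9.1, 9.1, 9.1, 9.1, 9.1, 9.1, 9.1, 9.1, 9.1, 9.1, 9.1, 9.1, 9.1, 9.1]
  delta_pos:
    - [0.8, -0.4, 0]
    - [1.5, -0.88, 0]
    - [1.5, -0.88, 0]
    - [1.5, -0.88, 0]
    - [1.5, -0.88, 0]
    - [1.5, -0.88, 0]
    - [1.5, -0.88, 0]
    - [1.5, -0.88, 0]
    - [1.5, -0.88, 0]
    - [1.5, -0.88, 0]
    - [1.5, -0.88, 0.5]
    - [1.5, -0.88, 0.5]
    - [1.5, -0.88, 0.7]
    - [0.35, -0.24, 0]
    - [0, 0, 0]
  angular:
    - [0, 0, 0]
    - [0, 0, 0]
    - [0, 0, 0]
    - [0, 0, 0]
    - [0, 0, 0]
    - [0, 0, 0]
    - [0, 0, 0]
    - [0, 0, 0]
    - [0, 0, 0]
    - [0, 0, 0]
    - [0, 0, 0]
    - [0, 0, 0]
    - [0, 0, 0]
    - [0, 0, 0]
    - [0, 0, 0]

```text
clock: 22.85
position: [0.6526, 0.0536, 0.1712]
ee_rot: [-2.887, -1.238, 0.001]
force: [0.2, -0.3, -0.4]
width: 0.991
gripper_force: 0.0
```

```bash
python3 -c "
from h import *
go((.653,.0535,.17),(.653,.0535,.039))"
```

```text
t 22.85 pos [0.6526 0.0536 0.1712] yaw 0.8103 zax [-0.001  0.    -1.   ] w 9.1 j [ 0.12  0.57 -0.45  1.53  0.27  1.1  -1.15]
(0.653, 0.0535, 0.17) tool cm: [0.02, 0.04, 0.12]
(0.653, 0.0535, 0.039) tool cm: [0.01, 0.01, 13.1]
```

Request:
carry_out:
  claw: [9.1, 9.1, 9.1, 9.1, 9.1, 9.1, 9.1, 9.1, 9.1, 9.1, 4, 4, 4, 4, 4, 4, 4, 4, 4, 4]
  delta_pos:
    - [0, 0, 1.5]
    - [0, 0, 2]
    - [0, 0, 2]
    - [0, 0, 2]
    - [0, 0, 2]
    - [0, 0, 1.8]
    - [0, 0, 1.2]
    - [0, 0, 0.5]
    - [0, 0, 0.2]
    - [0, 0, 0]
    - [0, 0, 0]
    - [0, 0, 0]
    - [0, 0, 0]
    - [0, 0, 0]
    - [0, 0, 0]
    - [0, 0, 0]
    - [0, 0, 0]
    - [0, 0, 0]
    - [0, 0, 0]
    - [0, 0, 0]
  angular:
    - [0, 0, 0]
    - [0, 0, 0]
    - [0, 0, 0]
    - [0, 0, 0]
    - [0, 0, 0]
    - [0, 0, 0]
    - [0, 0, 0]
    - [0, 0, 0]
    - [0, 0, 0]
    - [0, 0, 0]
    - [0, 0, 0]
    - [0, 0, 0]
    - [0, 0, 0]
    - [0, 0, 0]
    - [0, 0, 0]
    - [0, 0, 0]
    - [0, 0, 0]
    - [0, 0, 0]
    - [0, 0, 0]
    - [0, 0, 0]
  force: 15

```text
clock: 24.85
position: [0.6532, 0.0522, 0.04]
ee_rot: [2.888, 1.235, 0.001]
force: [0.7, -0.7, 1.5]
width: 0.432
gripper_force: 6.6
```

```bash
python3 -c "
from h import *
go((.653,.0535,.15),(.512,.302,.15),(.512,.302,.038))"
```

```text
t 24.85 pos [0.6532 0.0522 0.04  ] yaw 0.8085 zax [ 0.001 -0.    -1.   ] w 3.97 j [ 0.1   0.71 -0.4   1.65  0.35  0.86 -1.21]
(0.653, 0.0535, 0.15) tool cm: [0.08, -0.1, -11.0]
(0.512, 0.302, 0.15) tool cm: [8.23, -27.36, -0.02]
(0.512, 0.302, 0.038) tool cm: [-0.0, -0.01, 11.2]
```

```bash
python3 -c "
from h import *
im=shot('scene');im2=shot('top')
a=cv2.resize(im['frame'][150:230,200:300,::-1],(500,400),interpolation=cv2.INTER_CUBIC)
print({n:arm.place_of('shaker',i)[:2] for n,i in (('s',im),('t',im2))})
cv2.imwrite('pics/c1.png',a)"
```

```text
{'s': [{'centre': [0.4771, 0.5273], 'conf': 0.44}], 't': []}
```

View pics/c1.png

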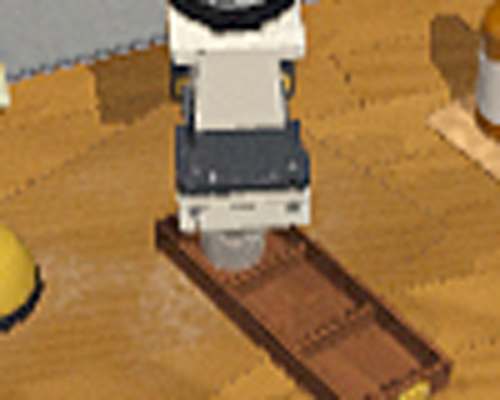

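The shaker stands upright between the fingers, with its base at crop px (233,250). The closing target stopped the grip early, so I'll close further and test-lift.

Request:
carry_out:
  claw: [3.4, 3.4, 3.4, 3.4, 3.4, 3.4, 3.4, 3.4]
  delta_pos:
    - [0, 0, 0]
    - [0, 0, 0]
    - [0, 0, -0.4]
    - [0, 0, -0.8]
    - [0, 0, -1]
    - [0, 0, -1]
    - [0, 0, -0.8]
    - [0, 0, 0]
  angular:
    - [0, 0, 0]
    - [0, 0, 0]
    - [0, 0, 0]
    - [0, 0, 0]
    - [0, 0, 0]
    - [0, 0, 0]
    - [0, 0, 0]
    - [0, 0, 0]
  force: 15

```text
clock: 25.85
position: [0.6537, 0.0528, 0.0815]
ee_rot: [2.888, 1.236, 0.004]
force: [0.0, -0.5, -1.0]
width: 0.435
gripper_force: 14.8
```

```bash
python3 -c "
from h import *
im=shot('scene')
a=cv2.resize(im['frame'][150:230,200:300,::-1],(500,400),interpolation=cv2.INTER_CUBIC)
cv2.imwrite('pics/c2.png',a);go()"
```

```text
t 25.9 pos [0.6533 0.0526 0.0806] yaw 0.8086 zax [ 0.001  0.    -1.   ] w 3.97 j [ 0.11  0.66 -0.42  1.62  0.32  0.93 -1.19]
```

View pics/c2.png

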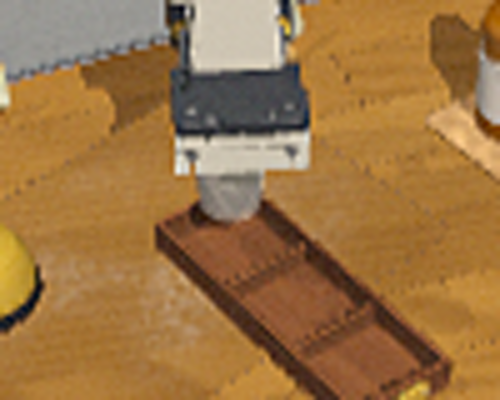

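Request:
carry_out:
  claw: [3.4, 3.4, 3.4, 3.4, 3.4, 3.4, 3.4, 3.4, 3.4, 3.4, 3.4, 3.4, 3.4, 3.4, 3.4, 3.4, 3.4, 3.4]
  delta_pos:
    - [0, 0, -1.5]
    - [0, 0, -2.5]
    - [0.6, -1.4, 0]
    - [0.6, -2.1, 0]
    - [0.6, -2.1, 0]
    - [0.6, -2.1, 0]
    - [0.6, -2.1, 0]
    - [0.6, -2.1, 0]
    - [0.6, -2.1, 0]
    - [0.6, -2.1, 0]
    - [0.6, -2.1, 0]
    - [0.6, -2.1, 0]
    - [0.6, -2.1, 0]
    - [0.6, -2.1, 0]
    - [0.6, -2.1, 0]
    - [0.4, -0.8, 0]
    - [0, 0, 0]
    - [0, 0, 0]
  angular:
    - [0, 0, 0]
    - [0, 0, 0]
    - [0, 0, 0]
    - [0, 0, 0]
    - [0, 0, 0]
    - [0, 0, 0]
    - [0, 0, 0]
    - [0, 0, 0]
    - [0, 0, 0]
    - [0, 0, 0]
    - [0, 0, 0]
    - [0, 0, 0]
    - [0, 0, 0]
    - [0, 0, 0]
    - [0, 0, 0]
    - [0, 0, 0]
    - [0, 0, 0]
    - [0, 0, 0]

```text
clock: 27.7
position: [0.5117, 0.3001, 0.1196]
ee_rot: [2.888, 1.235, -0.0]
force: [-0.2, -0.5, -0.6]
width: 0.434
gripper_force: 14.8
```

```bash
python3 -c "
from h import *
go((.512,.302,.0385))"
```

```text
t 27.7 pos [0.5117 0.3001 0.1196] yaw 0.8082 zax [ 0.    -0.001 -1.   ] w 3.98 j [-0.29  0.54 -0.47  1.75  0.3   0.93 -1.65]
(0.512, 0.302, 0.0385) tool cm: [0.16, -0.11, 8.11]
```

Request:
carry_out:
  claw: [3.4, 3.4, 3.4, 3.4, 3.4, 3.4, 3.4, 3.4, 3.4, 3.4]
  delta_pos:
    - [0.1, -0.1, 1]
    - [0.06, 0, 1.7]
    - [0, 0, 1.8]
    - [0, 0, 1.5]
    - [0, 0, 1]
    - [0, 0, 0.6]
    - [0, 0, 0.3]
    - [0, 0, 0.2]
    - [0, 0, 0.1]
    - [0, 0, 0]
  angular:
    - [0, 0, 0]
    - [0, 0, 0]
    - [0, 0, 0]
    - [0, 0, 0]
    - [0, 0, 0]
    - [0, 0, 0]
    - [0, 0, 0]
    - [0, 0, 0]
    - [0, 0, 0]
    - [0, 0, 0]

```text
clock: 28.7
position: [0.5118, 0.303, 0.038]
ee_rot: [-2.888, -1.236, -0.001]
force: [-0.2, 0.2, -0.4]
width: 0.434
gripper_force: 14.8
```

Request:
carry_out:
  claw: [3.4, 3.4, 3.4, 5.0, 6.5, 8, 9, 9, 9, 9, 9, 9, 9, 9, 9, 9]
  delta_pos:
    - [0, 0, 0.07]
    - [0, 0, 0.07]
    - [0, 0, 0]
    - [0, 0, 0]
    - [0, 0, 0]
    - [0, 0, 0]
    - [0, 0, 0]
    - [0, 0, 0]
    - [0, 0, -1]
    - [0, 0, -2]
    - [0, 0, -3]
    - [0, 0, -3]
    - [0, 0, -3]
    - [0, 0, -1]
    - [0, 0, -0.5]
    - [0, 0, 0]
  angular:
    - [0, 0, 0]
    - [0, 0, 0]
    - [0, 0, 0]
    - [0, 0, 0]
    - [0, 0, 0]
    - [0, 0, 0]
    - [0, 0, 0]
    - [0, 0, 0]
    - [0, 0, 0]
    - [0, 0, 0]
    - [0, 0, 0]
    - [0, 0, 0]
    - [0, 0, 0]
    - [0, 0, 0]
    - [0, 0, 0]
    - [0, 0, 0]

```text
clock: 30.3
position: [0.5115, 0.3027, 0.1714]
ee_rot: [2.888, 1.236, 0.0]
force: [-0.5, 0.2, -0.7]
width: 0.98
gripper_force: 0.0
```

```bash
python3 -c "
from fit import *
v=[shot('scene'),shot('top')]
print('shaker',fit([('shaker',solids(.003)['shaker'],2)],[.512,.303],v))
print('jar',fit([('jar',solids(0)['jar'],2)],[.425,-.235],v))
print([fit([('jar',solids(0)['jar'],2)],[.425,-.235],[a])[0] for a in v])
# caps by colour
im=v[1];h=cv2.cvtColor(im['frame'],cv2.COLOR_RGB2HSV)
m=np.zeros((384,512),np.uint8);m[245:275,360:395]=1
y=((h[...,0]>18)&(h[...,0]<30)&(h[...,1]>150)&(h[...,2]>170)&(m>0)).astype(np.uint8)
c=max(cv2.findContours(y,0,cv2.CHAIN_APPROX_NONE)[0],key=cv2.contourArea);e=cv2.fitEllipse(c);print(e,px2w((e[0][0]/512,e[0][1]/384),im,.085),px2w((e[0][0]/512,e[0][1]/384),im,.077))
go((.512,.30,.17),(.425,-.235,.17))"
```

```text
shaker ([0.5125, 0.3042], [0.85, 0.74])
jar ([0.4246, -0.2359], [0.93, 0.94])
[[0.4239, -0.2347], [0.4249, -0.2367]]
((382.620849609375, 260.5751647949219), (8.244772911071777, 19.132034301757812), 9.901183128356934) [ 0.42229701 -0.24736993  0.085     ] [ 0.42203703 -0.24966166  0.077     ]
t 30.7 pos [0.5113 0.3027 0.1707] yaw 0.8088 zax [-0.001 -0.001 -1.   ] w 9.02 j [-0.28  0.49 -0.49  1.69  0.26  1.03 -1.62]
(0.512, 0.3, 0.17) tool cm: [-0.15, 0.24, 0.07]
(0.425, -0.235, 0.17) tool cm: [-44.71, 30.64, 0.03]
```

Request:
carry_out:
  claw: [9.1, 9.1, 9.1, 9.1, 9.1, 9.1, 9.1, 9.1, 9.1, 9.1, 9.1, 9.1, 9.1, 9.1, 9.1, 9.1, 9.1, 9.1, 9.1, 9.1]
  delta_pos:
    - [-1.3, 0.9, 0]
    - [-2.35, 1.62, 0]
    - [-2.35, 1.62, 0]
    - [-2.35, 1.62, 0]
    - [-2.35, 1.62, 0]
    - [-2.35, 1.62, 0]
    - [-2.35, 1.62, 0]
    - [-2.35, 1.62, 0]
    - [-2.35, 1.62, 0]
    - [-2.35, 1.62, 0]
    - [-2.35, 1.62, 0]
    - [-2.35, 1.62, 0]
    - [-2.35, 1.62, 0]
    - [-2.35, 1.62, 0]
    - [-2.35, 1.62, 0]
    - [-2.35, 1.62, 0]
    - [-2.35, 1.62, 0]
    - [-2.35, 1.62, 0]
    - [-2.35, 1.62, 0]
    - [-1.2, 0.82, 0]
  angular:
    - [0, 0, 0]
    - [0, 0, 0]
    - [0, 0, 0]
    - [0, 0, 0]
    - [0, 0, 0]
    - [0, 0, 0]
    - [0, 0, 0]
    - [0, 0, 0]
    - [0, 0, 0]
    - [0, 0, 0]
    - [0, 0, 0]
    - [0, 0, 0]
    - [0, 0, 0]
    - [0, 0, 0]
    - [0, 0, 0]
    - [0, 0, 0]
    - [0, 0, 0]
    - [0, 0, 0]
    - [0, 0, 0]
    - [0, 0, 0]

```text
clock: 32.7
position: [0.4238, -0.2377, 0.1712]
ee_rot: [2.89, 1.23, -0.002]
force: [0.7, 0.3, 0.4]
width: 0.992
gripper_force: 0.0
```

Request:
carry_out:
  claw: [9.1, 9.1]
  delta_pos:
    - [0, 0, 0]
    - [0, 0, 0]
  angular:
    - [0, 0, 0]
    - [0, 0, 0]

```text
clock: 32.9
position: [0.4251, -0.2343, 0.1713]
ee_rot: [-2.888, -1.235, 0.0]
force: [-0.0, -0.4, -0.8]
width: 0.99
gripper_force: 0.0
```

```bash
python3 -c "
from h import *
go((.4247,-.236,.03))"
```

```text
t 32.9 pos [ 0.4251 -0.2343  0.1713] yaw 0.8078 zax [-0.  0. -1.] w 9.09 j [ 0.67  0.3  -0.34  1.95  0.12  0.91 -0.5 ]
(0.4247, -0.236, 0.03) tool cm: [-0.15, 0.1, 14.13]
```

Request:
carry_out:
  claw: [9.1, 9.1, 9.1, 9.1, 9.1, 9.1, 9.1, 9.1, 9.1, 9.1, 4.2, 4.2, 4.2, 4.2, 4.2, 4.2, 4.2, 4.2, 4.2, 4.2]
  delta_pos:
    - [-0.1, 0.1, 1.5]
    - [-0.05, 0, 2]
    - [0, 0, 2.2]
    - [0, 0, 2.2]
    - [0, 0, 2.2]
    - [0, 0, 2]
    - [0, 0, 1.2]
    - [0, 0, 0.6]
    - [0, 0, 0.2]
    - [0, 0, 0]
    - [0, 0, 0]
    - [0, 0, 0]
    - [0, 0, 0]
    - [0, 0, 0]
    - [0, 0, 0]
    - [0, 0, 0]
    - [0, 0, 0]
    - [0, 0, 0]
    - [0, 0, 0]
    - [0, 0, 0]
  angular:
    - [0, 0, 0]
    - [0, 0, 0]
    - [0, 0, 0]
    - [0, 0, 0]
    - [0, 0, 0]
    - [0, 0, 0]
    - [0, 0, 0]
    - [0, 0, 0]
    - [0, 0, 0]
    - [0, 0, 0]
    - [0, 0, 0]
    - [0, 0, 0]
    - [0, 0, 0]
    - [0, 0, 0]
    - [0, 0, 0]
    - [0, 0, 0]
    - [0, 0, 0]
    - [0, 0, 0]
    - [0, 0, 0]
    - [0, 0, 0]
  force: 20

```text
clock: 34.9
position: [0.426, -0.2366, 0.0306]
ee_rot: [2.887, 1.235, 0.001]
force: [3.4, -1.5, 3.1]
width: 0.535
gripper_force: 20.0
```

```bash
python3 -c "
from h import *
p=arm.observe()['position'][:2]
go((*p,.16),(.6548,.0562,.16),(.6548,.0562,.036))"
```

```text
t 34.9 pos [ 0.426  -0.2366  0.0306] yaw 0.8086 zax [ 0.001 -0.001 -1.   ] w 4.92 j [ 0.61  0.5  -0.28  2.09  0.25  0.58 -0.61]
(np.float64(0.4259551548952487), np.float64(-0.23657626036727844), 0.16) tool cm: [0.0, 0.02, -12.94]
(0.6548, 0.0562, 0.16) tool cm: [36.98, -3.66, 0.01]
(0.6548, 0.0562, 0.036) tool cm: [-0.0, -0.02, 12.4]
```

Request:
carry_out:
  claw: [4.2, 4.2, 4.2, 4.2, 4.2, 4.2, 4.2, 4.2, 4.2, 4.2, 4.2, 4.2, 4.2, 4.2, 4.2, 4.2, 4.2, 4.2, 4.2, 4.2]
  delta_pos:
    - [0, 0, -1]
    - [0, 0, -2]
    - [0, 0, -3]
    - [0, 0, -3]
    - [0, 0, -2.6]
    - [0, 0, -1.3]
    - [1.5, -0.15, 0]
    - [2.8, -0.28, 0]
    - [2.8, -0.28, 0]
    - [2.8, -0.28, 0]
    - [2.8, -0.28, 0]
    - [2.8, -0.28, 0]
    - [2.8, -0.28, 0]
    - [2.8, -0.28, 0]
    - [2.8, -0.28, 0]
    - [2.8, -0.28, 0]
    - [2.8, -0.28, 0]
    - [2.8, -0.28, 0]
    - [2.8, -0.28, 0]
    - [1.5, -0.15, 0]
  angular:
    - [0, 0, 0]
    - [0, 0, 0]
    - [0, 0, 0]
    - [0, 0, 0]
    - [0, 0, 0]
    - [0, 0, 0]
    - [0, 0, 0]
    - [0, 0, 0]
    - [0, 0, 0]
    - [0, 0, 0]
    - [0, 0, 0]
    - [0, 0, 0]
    - [0, 0, 0]
    - [0, 0, 0]
    - [0, 0, 0]
    - [0, 0, 0]
    - [0, 0, 0]
    - [0, 0, 0]
    - [0, 0, 0]
    - [0, 0, 0]

```text
clock: 36.9
position: [0.6511, 0.0565, 0.159]
ee_rot: [-2.885, -1.239, 0.002]
force: [-0.5, 0.5, -1.9]
width: 0.536
gripper_force: 20.0
```

Request:
carry_out:
  claw: [4.2, 4.2, 4.2]
  delta_pos:
    - [0.4, 0, 0]
    - [0, 0, 0]
    - [0, 0, 0]
  angular:
    - [0, 0, 0]
    - [0, 0, 0]
    - [0, 0, 0]

```text
clock: 37.2
position: [0.6535, 0.0549, 0.1591]
ee_rot: [2.888, 1.234, -0.002]
force: [0.1, 0.4, -2.7]
width: 0.536
gripper_force: 20.0
```

```bash
python3 -c "
from fit import *
p=arm.observe()['position']
go((.6548,.0562,.06))
v=[shot('scene'),shot('top')]
print(p,fit([('jar',solids(p[2]-.0306)['jar'],2)],p[:2],v[:1]))
print(fit([('caddy',FIX['caddy'],3)],[.5899,.0685,-.187],v[:1]))
print([len(arm.trace('jar',i)) for i in v])
"
```

```text
t 37.2 pos [0.6535 0.0549 0.1591] yaw 0.8072 zax [-0.001 -0.001 -1.   ] w 4.92 j [ 0.07  0.57 -0.37  1.55  0.23  1.07 -1.12]
(0.6548, 0.0562, 0.06) tool cm: [0.2, 0.0, 9.91]
[0.65349716 0.05489018 0.15913505] ([0.6499, 0.0563], [0.27])
([0.5896, 0.0674, -0.1788], [0.96])
[1, 0]
```

Request:
carry_out:
  claw: [4.2, 4.2, 4.2, 4.2, 4.2, 4.2, 4.2, 4.2, 4.2]
  delta_pos:
    - [0.1, 0, 1]
    - [0.08, 0, 1.8]
    - [0, 0, 2]
    - [0, 0, 2]
    - [0, 0, 1.6]
    - [0, 0, 1]
    - [0, 0, 0.4]
    - [0, 0, 0]
    - [0, 0, 0]
  angular:
    - [0, 0, 0]
    - [0, 0, 0]
    - [0, 0, 0]
    - [0, 0, 0]
    - [0, 0, 0]
    - [0, 0, 0]
    - [0, 0, 0]
    - [0, 0, 0]
    - [0, 0, 0]

```text
clock: 38.4
position: [0.6561, 0.0581, 0.062]
ee_rot: [2.888, 1.236, 0.002]
force: [-0.9, 0.5, -1.8]
width: 0.536
gripper_force: 20.0
```

```bash
python3 -c "
from h import *
go((.6545,.056,.038))
im=shot('scene');im2=shot('top')
a=cv2.resize(im['frame'][150:230,200:300,::-1],(500,400),interpolation=cv2.INTER_CUBIC)
cv2.imwrite('pics/c3.png',a)"
```

```text
t 38.4 pos [0.6561 0.0581 0.062 ] yaw 0.8086 zax [ 0.001  0.    -1.   ] w 4.92 j [ 0.05  0.68 -0.35  1.63  0.28  0.88 -1.16]
(0.6545, 0.056, 0.038) tool cm: [-0.27, 0.03, 2.4]
```

View pics/c3.png

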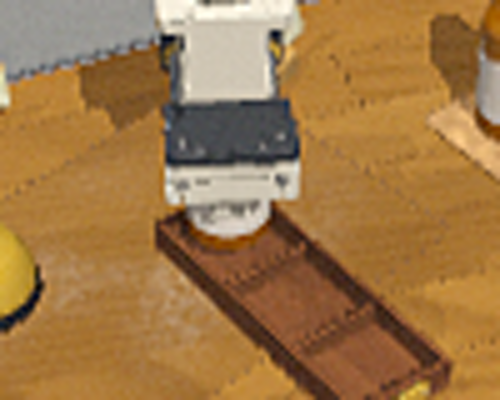

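The jar base at crop px (232,240) hovers over the back pocket. I'll lower it gently.

Request:
carry_out:
  claw: [4.2, 4.2, 4.2, 4.2, 4.2, 4.2, 4.2, 4.2, 4.2]
  delta_pos:
    - [-0.2, 0, 0]
    - [0, 0, 0.3]
    - [0, 0, 0.4]
    - [0, 0, 0.4]
    - [0, 0, 0.4]
    - [0, 0, 0.4]
    - [0, 0, 0.3]
    - [0, 0, 0.2]
    - [0, 0, 0]
  angular:
    - [0, 0, 0]
    - [0, 0, 0]
    - [0, 0, 0]
    - [0, 0, 0]
    - [0, 0, 0]
    - [0, 0, 0]
    - [0, 0, 0]
    - [0, 0, 0]
    - [0, 0, 0]

```text
clock: 39.4
position: [0.6541, 0.0565, 0.037]
ee_rot: [-2.888, -1.236, 0.0]
force: [-0.3, 0.1, -2.4]
width: 0.538
gripper_force: 20.0
```

Request:
carry_out:
  claw: [4.2, 4.2, 4.2, 5.5, 7, 8, 9, 9, 9, 9, 9, 9, 9, 9, 9, 9]
  delta_pos:
    - [0, 0, 0.06]
    - [0, 0, 0.06]
    - [0, 0, 0]
    - [0, 0, 0]
    - [0, 0, 0]
    - [0, 0, 0]
    - [0, 0, 0]
    - [0, 0, 0]
    - [0, 0, -1]
    - [0, 0, -2]
    - [0, 0, -3]
    - [0, 0, -3]
    - [0, 0, -3]
    - [0, 0, -3]
    - [0, 0, -0.5]
    - [0, 0, 0]
  angular:
    - [0, 0, 0]
    - [0, 0, 0]
    - [0, 0, 0]
    - [0, 0, 0]
    - [0, 0, 0]
    - [0, 0, 0]
    - [0, 0, 0]
    - [0, 0, 0]
    - [0, 0, 0]
    - [0, 0, 0]
    - [0, 0, 0]
    - [0, 0, 0]
    - [0, 0, 0]
    - [0, 0, 0]
    - [0, 0, 0]
    - [0, 0, 0]

```text
clock: 41.0
position: [0.6548, 0.0567, 0.1929]
ee_rot: [2.887, 1.236, 0.004]
force: [0.1, -0.0, -0.7]
width: 0.978
gripper_force: 0.0
```

```bash
python3 -c "
from fit import *
v=[shot('scene','s3'),shot('top')]
print('jar',fit([('jar',solids(.006)['jar'],2)],[.654,.056],v))
m=solids(.004)
print('bottle',fit([('tin',m['tin'],2),('bottle',m['bottle'],2)],[.583,-.2577,.602,-.1634],v))
go((.602,-.1634,.19),(.602,-.1634,.0592))"
```

```text
jar ([0.6554, 0.0531], [0.87])
bottle ([0.5842, -0.257, 0.6027, -0.1616], [0.93, 0.9, 0.94, 0.65])
t 41.4 pos [0.6538 0.0565 0.1903] yaw 0.8088 zax [-0.001 -0.    -1.   ] w 8.98 j [ 0.08  0.55 -0.38  1.51  0.21  1.13 -1.11]
(0.602, -0.1634, 0.19) tool cm: [-19.48, 11.43, 0.04]
(0.602, -0.1634, 0.0592) tool cm: [0.01, 0.01, 13.08]
```

View pics/s3.png

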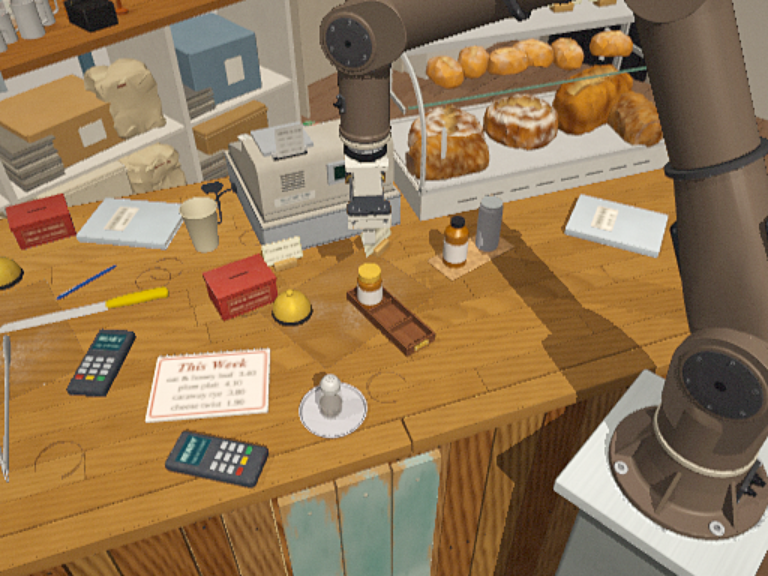

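The jar is in the back pocket at px (370,285) and the shaker is on the tray at (330,395). Now I'll return the bottle.

Request:
carry_out:
  claw: [9, 9, 9, 9, 9, 9, 9, 9, 9, 9, 9, 9, 9, 9, 9, 9]
  delta_pos:
    - [-0.9, 0.5, 0]
    - [-1.5, 0.88, 0]
    - [-1.5, 0.88, 0]
    - [-1.5, 0.88, 0]
    - [-1.5, 0.88, 0]
    - [-1.5, 0.88, 0]
    - [-1.5, 0.88, 0]
    - [-1.5, 0.88, 0]
    - [-1.5, 0.88, 0]
    - [-1.5, 0.88, 0]
    - [-1.5, 0.88, 0]
    - [-1.5, 0.88, 0]
    - [-1.5, 0.88, 0]
    - [-0.6, 0.37, 0]
    - [0, 0, 0]
    - [0, 0, 0]
  angular:
    - [0, 0, 0]
    - [0, 0, 0]
    - [0, 0, 0]
    - [0, 0, 0]
    - [0, 0, 0]
    - [0, 0, 0]
    - [0, 0, 0]
    - [0, 0, 0]
    - [0, 0, 0]
    - [0, 0, 0]
    - [0, 0, 0]
    - [0, 0, 0]
    - [0, 0, 0]
    - [0, 0, 0]
    - [0, 0, 0]
    - [0, 0, 0]

```text
clock: 43.0
position: [0.6024, -0.1627, 0.1911]
ee_rot: [-2.887, -1.237, -0.001]
force: [0.4, 0.2, -0.3]
width: 0.982
gripper_force: 0.0
```

```bash
python3 -c "
from h import *
go((.602,-.1634,.0595))"
```

```text
t 43.0 pos [ 0.6024 -0.1627  0.1911] yaw 0.8093 zax [ 0.     0.001 -1.   ] w 9.01 j [ 0.42  0.49 -0.36  1.6   0.19  1.09 -0.75]
(0.602, -0.1634, 0.0595) tool cm: [-0.09, 0.03, 13.16]
```

Request:
carry_out:
  claw: [9.1, 9.1, 9.1, 9.1, 9.1, 9.1, 9.1, 9.1, 9.1, 9.1, 4.5, 4.5, 4.5, 4.5, 4.5, 4.5, 4.5, 4.5, 4.5, 4.5]
  delta_pos:
    - [-0.05, 0, 1.5]
    - [0, 0, 2]
    - [0, 0, 2]
    - [0, 0, 2]
    - [0, 0, 2]
    - [0, 0, 1.8]
    - [0, 0, 1.2]
    - [0, 0, 0.5]
    - [0, 0, 0.15]
    - [0, 0, 0]
    - [0, 0, 0]
    - [0, 0, 0]
    - [0, 0, 0]
    - [0, 0, 0]
    - [0, 0, 0]
    - [0, 0, 0]
    - [0, 0, 0]
    - [0, 0, 0]
    - [0, 0, 0]
    - [0, 0, 0]
  angular:
    - [0, 0, 0]
    - [0, 0, 0]
    - [0, 0, 0]
    - [0, 0, 0]
    - [0, 0, 0]
    - [0, 0, 0]
    - [0, 0, 0]
    - [0, 0, 0]
    - [0, 0, 0]
    - [0, 0, 0]
    - [0, 0, 0]
    - [0, 0, 0]
    - [0, 0, 0]
    - [0, 0, 0]
    - [0, 0, 0]
    - [0, 0, 0]
    - [0, 0, 0]
    - [0, 0, 0]
    - [0, 0, 0]
    - [0, 0, 0]
  force: 20

```text
clock: 45.0
position: [0.602, -0.1639, 0.0597]
ee_rot: [2.888, 1.236, 0.0]
force: [-0.1, -0.4, 0.5]
width: 0.56
gripper_force: 20.0
```

```bash
python3 -c "
from h import *
p=arm.observe()['position'][:2]
go((*p,.17),(.5897,.068,.17))"
```

```text
t 45.0 pos [ 0.602  -0.1639  0.0597] yaw 0.8086 zax [ 0. -0. -1.] w 5.14 j [ 0.4   0.63 -0.32  1.72  0.26  0.83 -0.81]
(np.float64(0.6019929665540089), np.float64(-0.16389921196647644), 0.17) tool cm: [0.0, 0.0, -11.03]
(0.5897, 0.068, 0.17) tool cm: [15.92, -16.9, -0.0]
```

Request:
carry_out:
  claw: [4.5, 4.5, 4.5, 4.5, 4.5, 4.5, 4.5, 4.5, 4.5, 4.5, 4.5, 4.5, 4.5, 4.5, 4.5, 4.5, 4.5, 4.5, 4.5]
  delta_pos:
    - [0, 0, -0.8]
    - [0, 0, -1.6]
    - [0, 0, -2.4]
    - [0, 0, -2.4]
    - [0, 0, -2.3]
    - [0, 0, -1.5]
    - [0.8, -0.85, 0]
    - [1.4, -1.48, 0]
    - [1.4, -1.48, 0]
    - [1.4, -1.48, 0]
    - [1.4, -1.48, 0]
    - [1.4, -1.48, 0]
    - [1.4, -1.48, 0]
    - [1.4, -1.48, 0]
    - [1.4, -1.48, 0]
    - [1.4, -1.48, 0]
    - [1.4, -1.48, 0]
    - [0.8, -0.85, 0]
    - [0.3, -0.38, 0]
  angular:
    - [0, 0, 0]
    - [0, 0, 0]
    - [0, 0, 0]
    - [0, 0, 0]
    - [0, 0, 0]
    - [0, 0, 0]
    - [0, 0, 0]
    - [0, 0, 0]
    - [0, 0, 0]
    - [0, 0, 0]
    - [0, 0, 0]
    - [0, 0, 0]
    - [0, 0, 0]
    - [0, 0, 0]
    - [0, 0, 0]
    - [0, 0, 0]
    - [0, 0, 0]
    - [0, 0, 0]
    - [0, 0, 0]

```text
clock: 46.9
position: [0.5886, 0.0698, 0.1689]
ee_rot: [-2.886, -1.239, 0.002]
force: [-0.2, 0.5, -2.8]
width: 0.564
gripper_force: 20.0
```

Request:
carry_out:
  claw: [4.5, 4.5, 4.5, 4.5, 4.5, 4.5, 4.5, 4.5, 4.5, 4.5, 4.5, 4.5, 4.5]
  delta_pos:
    - [0, 0, 0]
    - [0, 0, 0]
    - [0, 0, 0]
    - [0, 0, 0]
    - [0, 0, 0]
    - [0, 0, 0]
    - [0, 0, 0]
    - [0, 0, 0]
    - [0, 0, 0]
    - [0, 0, 0]
    - [0, 0, 0]
    - [0, 0, 0]
    - [0, 0, 0]
  angular:
    - [0, 0, 0.05]
    - [0, 0, 0.1]
    - [0, 0, 0.1]
    - [0, 0, 0.1]
    - [0, 0, 0.1]
    - [0, 0, 0.1]
    - [0, 0, 0.1]
    - [0, 0, 0.1]
    - [0, 0, 0.1]
    - [0, 0, 0.1]
    - [0, 0, 0.05]
    - [0, 0, 0]
    - [0, 0, 0]

```text
clock: 48.2
position: [0.5894, 0.0672, 0.1694]
ee_rot: [3.127, -0.298, -0.001]
force: [0.7, -0.5, -2.3]
width: 0.561
gripper_force: 20.0
```

```bash
python3 -c "
from h import *
go((.5897,.068,.09))"
```

```text
t 48.2 pos [0.5894 0.0672 0.1694] yaw -0.1902 zax [-0. -0. -1.] w 5.15 j [-0.09  0.44 -0.16  1.71  0.08  0.99 -2.04]
(0.5897, 0.068, 0.09) tool cm: [0.02, -0.09, 7.94]
```

Request:
carry_out:
  claw: [4.5, 4.5, 4.5, 4.5, 4.5, 4.5, 4.5, 4.5]
  delta_pos:
    - [0, -0.05, 1]
    - [0, 0, 1.7]
    - [0, 0, 2]
    - [0, 0, 1.7]
    - [0, 0, 1.1]
    - [0, 0, 0.4]
    - [0, 0, 0]
    - [0, 0, 0]
  angular:
    - [0, 0, 0]
    - [0, 0, 0]
    - [0, 0, 0]
    - [0, 0, 0]
    - [0, 0, 0]
    - [0, 0, 0]
    - [0, 0, 0]
    - [0, 0, 0]

```text
clock: 49.0
position: [0.5901, 0.0684, 0.0912]
ee_rot: [-3.127, 0.3, -0.002]
force: [-0.4, 0.2, -2.3]
width: 0.561
gripper_force: 20.0
```

```bash
python3 -c "
from h import *
go((.5895,.068,.062))
im=shot('scene')
a=cv2.resize(im['frame'][150:240,200:300,::-1],(500,450),interpolation=cv2.INTER_CUBIC)
cv2.imwrite('pics/c4.png',a)"
```

```text
t 49.0 pos [0.5901 0.0684 0.0912] yaw -0.1912 zax [ 0.001  0.    -1.   ] w 5.15 j [-0.1   0.53 -0.16  1.79  0.11  0.83 -2.07]
(0.5895, 0.068, 0.062) tool cm: [-0.06, 0.05, 2.92]
```

View pics/c4.png

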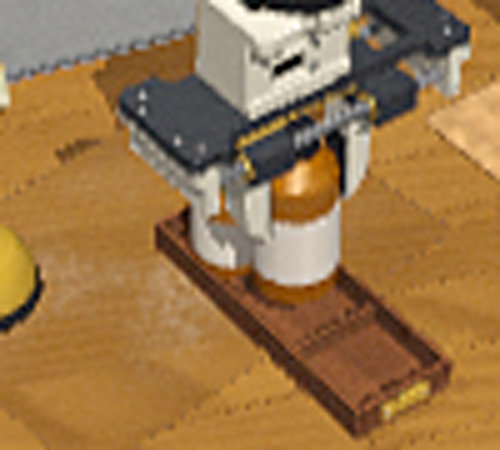

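The bottle base at crop px (292,290) is over the middle pocket. I'll lower it.

Request:
carry_out:
  claw: [4.5, 4.5, 4.5, 4.5, 4.5, 4.5, 4.5, 4.5, 4.5, 4.5]
  delta_pos:
    - [0, 0, 0.3]
    - [0, 0, 0.4]
    - [0, 0, 0.4]
    - [0, 0, 0.4]
    - [0, 0, 0.4]
    - [0, 0, 0.4]
    - [0, 0, 0.3]
    - [0, 0, 0.2]
    - [0, 0, 0.1]
    - [0, 0, 0]
  angular:
    - [0, 0, 0]
    - [0, 0, 0]
    - [0, 0, 0]
    - [0, 0, 0]
    - [0, 0, 0]
    - [0, 0, 0]
    - [0, 0, 0]
    - [0, 0, 0]
    - [0, 0, 0]
    - [0, 0, 0]

```text
clock: 50.05
position: [0.5898, 0.0683, 0.0618]
ee_rot: [-3.127, 0.3, -0.0]
force: [-0.2, 0.0, -2.2]
width: 0.564
gripper_force: 20.0
```

Request:
carry_out:
  claw: [4.5, 4.5, 4.5, 5.5, 6.5, 7.5, 8, 8, 8, 8, 8, 8, 8, 8, 8, 8]
  delta_pos:
    - [0, 0, 0.06]
    - [0, 0, 0.06]
    - [0, 0, 0]
    - [0, 0, 0]
    - [0, 0, 0]
    - [0, 0, 0]
    - [0, 0, 0]
    - [0, 0, 0]
    - [0, 0, -1]
    - [0, 0, -2]
    - [0, 0, -3]
    - [0, 0, -3]
    - [0, 0, -3]
    - [0, 0, -2.5]
    - [0, 0, -0.5]
    - [0, 0, 0]
  angular:
    - [0, 0, 0]
    - [0, 0, 0]
    - [0, 0, 0]
    - [0, 0, 0]
    - [0, 0, 0]
    - [0, 0, 0]
    - [0, 0, 0]
    - [0, 0, 0]
    - [0, 0, 0]
    - [0, 0, 0]
    - [0, 0, 0]
    - [0, 0, 0]
    - [0, 0, 0]
    - [0, 0, 0]
    - [0, 0, 0]
    - [0, 0, 0]

```text
clock: 51.65
position: [0.5901, 0.0684, 0.2117]
ee_rot: [-3.127, 0.3, -0.004]
force: [-0.4, 0.3, -0.3]
width: 0.868
gripper_force: 0.0
```

```bash
python3 -c "
from fit import *
v=[shot('scene'),shot('top')]
print('bottle',fit([('bottle',solids(.006)['bottle'],2)],[.589,.068],v))
go((.5833,-.2578,.21),(.5833,-.2578,.075))"
```

```text
bottle ([0.5914, 0.0677], [0.93])
t 51.85 pos [0.5889 0.0681 0.2091] yaw -0.1912 zax [-0.002 -0.    -1.   ] w 7.98 j [-0.09  0.41 -0.17  1.66  0.07  1.08 -2.04]
(0.5833, -0.2578, 0.21) tool cm: [5.65, 32.1, -0.07]
(0.5833, -0.2578, 0.075) tool cm: [0.03, -0.01, 13.5]
```

Request:
carry_out:
  claw: [9, 9, 9, 9, 9, 9, 9, 9, 9, 9, 9, 9, 9, 9, 9, 9, 9, 9]
  delta_pos:
    - [0.3, 1.5, 0]
    - [0.36, 2.1, 0]
    - [0.36, 2.1, 0]
    - [0.36, 2.1, 0]
    - [0.36, 2.1, 0]
    - [0.36, 2.1, 0]
    - [0.36, 2.1, 0]
    - [0.36, 2.1, 0]
    - [0.36, 2.1, 0]
    - [0.36, 2.1, 0]
    - [0.36, 2.1, 0]
    - [0.36, 2.1, 0]
    - [0.36, 2.1, 0]
    - [0.36, 2.1, 0]
    - [0.36, 2.1, 0]
    - [0.3, 1.2, 0]
    - [0, 0, 0]
    - [0, 0, 0]
  angular:
    - [0, 0, 0]
    - [0, 0, 0]
    - [0, 0, 0]
    - [0, 0, 0]
    - [0, 0, 0]
    - [0, 0, 0]
    - [0, 0, 0]
    - [0, 0, 0]
    - [0, 0, 0]
    - [0, 0, 0]
    - [0, 0, 0]
    - [0, 0, 0]
    - [0, 0, 0]
    - [0, 0, 0]
    - [0, 0, 0]
    - [0, 0, 0]
    - [0, 0, 0]
    - [0, 0, 0]

```text
clock: 53.65
position: [0.5838, -0.257, 0.21]
ee_rot: [-3.126, 0.3, 0.001]
force: [0.7, 0.3, 0.2]
width: 0.978
gripper_force: 0.0
```

```bash
python3 -c "
from h import *
go((.5833,-.2578,.0752))"
```

```text
t 53.65 pos [ 0.5838 -0.257   0.21  ] yaw -0.1912 zax [-0.001  0.001 -1.   ] w 8.98 j [ 0.38  0.47 -0.08  1.55  0.04  1.12 -1.46]
(0.5833, -0.2578, 0.0752) tool cm: [-0.03, 0.09, 13.48]
```

Request:
carry_out:
  claw: [9.1, 9.1, 9.1, 9.1, 9.1, 9.1, 9.1, 9.1, 9.1, 9.1, 4.5, 4.5, 4.5, 4.5, 4.5, 4.5, 4.5, 4.5, 4.5, 4.5]
  delta_pos:
    - [0, 0.05, 1.5]
    - [0, 0, 2]
    - [0, 0, 2]
    - [0, 0, 2]
    - [0, 0, 2]
    - [0, 0, 2]
    - [0, 0, 1.2]
    - [0, 0, 0.6]
    - [0, 0, 0.2]
    - [0, 0, 0]
    - [0, 0, 0]
    - [0, 0, 0]
    - [0, 0, 0]
    - [0, 0, 0]
    - [0, 0, 0]
    - [0, 0, 0]
    - [0, 0, 0]
    - [0, 0, 0]
    - [0, 0, 0]
    - [0, 0, 0]
  angular:
    - [0, 0, 0]
    - [0, 0, 0]
    - [0, 0, 0]
    - [0, 0, 0]
    - [0, 0, 0]
    - [0, 0, 0]
    - [0, 0, 0]
    - [0, 0, 0]
    - [0, 0, 0]
    - [0, 0, 0]
    - [0, 0, 0]
    - [0, 0, 0]
    - [0, 0, 0]
    - [0, 0, 0]
    - [0, 0, 0]
    - [0, 0, 0]
    - [0, 0, 0]
    - [0, 0, 0]
    - [0, 0, 0]
    - [0, 0, 0]
  force: 20

```text
clock: 55.65
position: [0.5839, -0.2581, 0.0755]
ee_rot: [3.127, -0.3, 0.0]
force: [0.2, -0.3, 1.3]
width: 0.563
gripper_force: 20.0
```

```bash
python3 -c "
from h import *
p=arm.observe()['position'][:2]
go((*p,.19),(.525,.0797,.19))"
```

```text
t 55.65 pos [ 0.5839 -0.2581  0.0755] yaw -0.1913 zax [ 0. -0. -1.] w 5.17 j [ 0.38  0.61 -0.08  1.69  0.06  0.85 -1.48]
(np.float64(0.5839184056267517), np.float64(-0.25811923894979205), 0.19) tool cm: [0.0, 0.0, -11.45]
(0.525, 0.0797, 0.19) tool cm: [-12.21, -32.05, -0.0]
```

Request:
carry_out:
  claw: [4.5, 4.5, 4.5, 4.5, 4.5, 4.5, 4.5, 4.5, 4.5, 4.5, 4.5, 4.5, 4.5, 4.5, 4.5, 4.5, 4.5, 4.5, 4.5, 4.5]
  delta_pos:
    - [0, 0, -1.2]
    - [0, 0, -2.5]
    - [0, 0, -3]
    - [0, 0, -3]
    - [0, 0, -1.8]
    - [-0.6, -1.55, 0]
    - [-0.84, -2.2, 0]
    - [-0.84, -2.2, 0]
    - [-0.84, -2.2, 0]
    - [-0.84, -2.2, 0]
    - [-0.84, -2.2, 0]
    - [-0.84, -2.2, 0]
    - [-0.84, -2.2, 0]
    - [-0.84, -2.2, 0]
    - [-0.84, -2.2, 0]
    - [-0.84, -2.2, 0]
    - [-0.84, -2.2, 0]
    - [-0.84, -2.2, 0]
    - [-0.84, -2.2, 0]
    - [-0.7, -1.9, 0]
  angular:
    - [0, 0, 0]
    - [0, 0, 0]
    - [0, 0, 0]
    - [0, 0, 0]
    - [0, 0, 0]
    - [0, 0, 0]
    - [0, 0, 0]
    - [0, 0, 0]
    - [0, 0, 0]
    - [0, 0, 0]
    - [0, 0, 0]
    - [0, 0, 0]
    - [0, 0, 0]
    - [0, 0, 0]
    - [0, 0, 0]
    - [0, 0, 0]
    - [0, 0, 0]
    - [0, 0, 0]
    - [0, 0, 0]
    - [0, 0, 0]

```text
clock: 57.65
position: [0.5229, 0.082, 0.1895]
ee_rot: [3.127, -0.297, -0.003]
force: [0.4, -0.6, -1.2]
width: 0.559
gripper_force: 20.0
```

Request:
carry_out:
  claw: [4.5, 4.5, 4.5]
  delta_pos:
    - [0, 0, 0]
    - [0, 0, 0]
    - [0, 0, 0]
  angular:
    - [0, 0, 0]
    - [0, 0, 0]
    - [0, 0, 0]

```text
clock: 57.95
position: [0.5243, 0.079, 0.19]
ee_rot: [3.126, -0.301, -0.001]
force: [-0.1, -0.1, -2.1]
width: 0.559
gripper_force: 20.0
```

```bash
python3 -c "
from h import *
go((.5248,.0797,.105))"
```

```text
t 57.95 pos [0.5243 0.079  0.19  ] yaw -0.192 zax [-0.001 -0.001 -1.   ] w 5.13 j [-0.1   0.33 -0.19  1.84  0.07  0.98 -2.09]
(0.5248, 0.0797, 0.105) tool cm: [0.04, -0.08, 8.5]
```

Request:
carry_out:
  claw: [4.5, 4.5, 4.5, 4.5, 4.5, 4.5, 4.5, 4.5, 4.5]
  delta_pos:
    - [0, -0.08, 1]
    - [0, 0, 1.8]
    - [0, 0, 2]
    - [0, 0, 1.8]
    - [0, 0, 1.2]
    - [0, 0, 0.5]
    - [0, 0, 0.2]
    - [0, 0, 0]
    - [0, 0, 0]
  angular:
    - [0, 0, 0]
    - [0, 0, 0]
    - [0, 0, 0]
    - [0, 0, 0]
    - [0, 0, 0]
    - [0, 0, 0]
    - [0, 0, 0]
    - [0, 0, 0]
    - [0, 0, 0]

```text
clock: 58.85
position: [0.5255, 0.0807, 0.1061]
ee_rot: [-3.127, 0.3, -0.002]
force: [-0.7, 0.6, -1.1]
width: 0.559
gripper_force: 20.0
```

```bash
python3 -c "
from h import *
go((.5248,.0797,.078))
im=shot('scene')
a=cv2.resize(im['frame'][150:240,200:300,::-1],(500,450),interpolation=cv2.INTER_CUBIC)
cv2.imwrite('pics/c5.png',a)"
```

```text
t 58.85 pos [0.5255 0.0807 0.1061] yaw -0.1914 zax [ 0.001  0.    -1.   ] w 5.14 j [-0.12  0.43 -0.18  1.93  0.11  0.79 -2.12]
(0.5248, 0.0797, 0.078) tool cm: [-0.05, 0.11, 2.81]
```

View pics/c5.png

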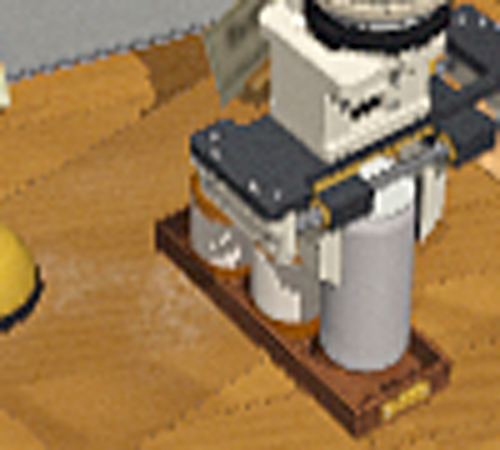

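The tin base at crop px (365,355) is over the front pocket. I'll lower it.

Request:
carry_out:
  claw: [4.5, 4.5, 4.5, 4.5, 4.5, 4.5, 4.5, 4.5, 4.5, 4.5]
  delta_pos:
    - [0, 0, 0.3]
    - [0, 0, 0.4]
    - [0, 0, 0.4]
    - [0, 0, 0.4]
    - [0, 0, 0.4]
    - [0, 0, 0.4]
    - [0, 0, 0.3]
    - [0, 0, 0.2]
    - [0, 0, 0]
    - [0, 0, 0]
  angular:
    - [0, 0, 0]
    - [0, 0, 0]
    - [0, 0, 0]
    - [0, 0, 0]
    - [0, 0, 0]
    - [0, 0, 0]
    - [0, 0, 0]
    - [0, 0, 0]
    - [0, 0, 0]
    - [0, 0, 0]

```text
clock: 59.9
position: [0.525, 0.0806, 0.0774]
ee_rot: [3.127, -0.3, 0.0]
force: [-0.9, -0.9, -2.0]
width: 0.561
gripper_force: 20.0
```

Request:
carry_out:
  claw: [4.5, 4.5, 4.5, 5.5, 6.5, 7.5, 8, 8, 8, 8, 8, 8, 8, 8, 8, 8]
  delta_pos:
    - [0, 0, 0.04]
    - [0, 0, 0.04]
    - [0, 0, 0]
    - [0, 0, 0]
    - [0, 0, 0]
    - [0, 0, 0]
    - [0, 0, 0]
    - [0, 0, 0]
    - [0, 0, -1]
    - [0, 0, -2]
    - [0, 0, -3]
    - [0, 0, -3]
    - [0, 0, -3]
    - [0, 0, -2.5]
    - [0, 0, -0.5]
    - [0, 0, 0]
  angular:
    - [0, 0, 0]
    - [0, 0, 0]
    - [0, 0, 0]
    - [0, 0, 0]
    - [0, 0, 0]
    - [0, 0, 0]
    - [0, 0, 0]
    - [0, 0, 0]
    - [0, 0, 0]
    - [0, 0, 0]
    - [0, 0, 0]
    - [0, 0, 0]
    - [0, 0, 0]
    - [0, 0, 0]
    - [0, 0, 0]
    - [0, 0, 0]

```text
clock: 61.5
position: [0.5254, 0.0807, 0.2278]
ee_rot: [-3.127, 0.3, -0.003]
force: [-0.1, -0.8, 0.6]
width: 0.871
gripper_force: 0.0
```

```bash
python3 -c "
from h import *
shot('scene','s9');go()"
```

```text
t 61.55 pos [0.5248 0.0805 0.2266] yaw -0.1914 zax [ 0. -0. -1.] w 8.02 j [-0.1   0.29 -0.19  1.79  0.06  1.06 -2.08]
```

View pics/s9.png

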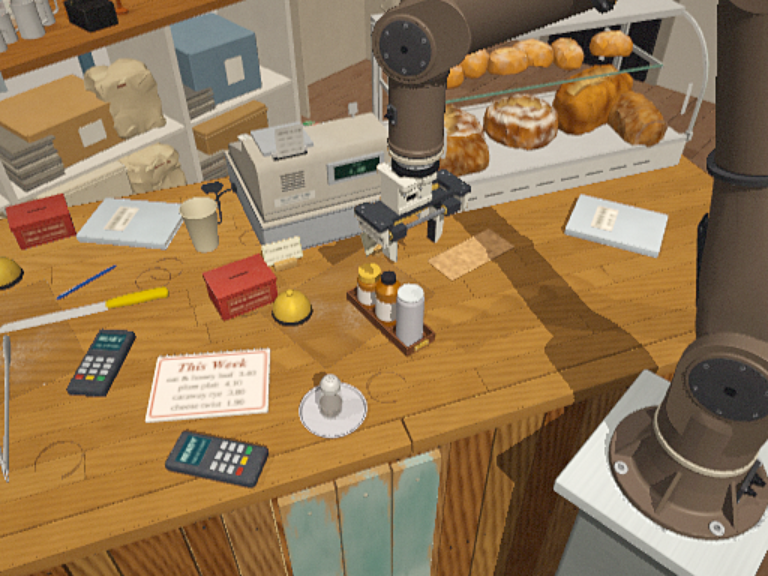

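The jar (368,287), bottle (387,297) and tin (410,315) stand upright in their pockets. The shaker is on the tray at (330,395), and the gripper is clear of everything.

```bash
python3 -c "
from cell import arm
print(arm.sign_off())"
```

```text
the job is handed in; nothing more can be done
None
```

The job is handed in at about 62 s of the 131 s limit: the shaker is on the tray, the jar is in the back pocket, the bottle and tin are back in their own pockets, and everything was upright in the last camera picture.

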